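# Take the suction hood off its outlet and park it on the slotted upright

### The arm

A 6-joint arm with a two-finger parallel gripper is mounted at the origin on the work surface. World frame = base frame: x ahead of the robot, y to its left, z up, the work surface at z = 0. Lengths are in m, angles in rad, forces in N, time in s.
With the tool pointing down it reaches from about 0.35 to 0.975 m from the base axis. Payload 4.9 kg.
Tool frame: the origin (TCP) lies midway between the tips of the shut fingers; the grasp point (between the pads) lies 19 mm behind it; x points along the fingers, y is the direction in which the jaws open and shut, and the axes are right-handed (so a half turn about x gives the same grasp; the last joint's range is limited). The gripper opens to 85 mm and grips with 20 to 120 N. Pads are 22 mm wide; open, the fingers measure 114 mm over their backs; the gripper's body (76 mm by 85 mm) begins 54 mm behind the grasp point. The pads swing forward as they close: fully open they stand 13 mm farther back than shut.
Start: joints at [1.147, 0.053, 1.613, -0, 1.476, -0.119], TCP at [0.188, 0.596, 0.205] pointing down, gripper open.
Joint ranges: [-3.01, 3.01], [-1.01, 2.22], [0.06, 2.58], [-1.02, 4.17], [0.09, 2.62], [-3.14, 3.14]. Speed limits (rad/s): [2.57, 2.57, 3.14, 3.14, 3.14, 3.14].

### API

Orientations are given as a rotation vector (axis times angle).
In Python, from station import ctrl gives the robot as it stands.
- The arm moves only by the shell command python3 -m handwheel 'ROWS' [FORCE]. ROWS is JSON, a list of rows, each a list of 3 entries, a list of its own where there are three numbers: the finger opening in m, from 0 to 0.0854, then the shift along the tool's x, y, z in m, then the turn, a rotation vector about the tool's x, y, z in degrees. In form: [[claw, [dx, dy, dz], [ax, ay, az]], ...]. A call has 1 to 10 rows; each row shifts and turns the commanded pose from where the row before left it, along the tool's axes as they then stand; what a row does not reach is not made up. A row lasts 1/12 s, in which the tool goes at most 41.7 mm and 7.16 degrees, less where a joint would pass 70% of its speed; a pose out of reach is approached as far as the arm can. A call with a gripper value outside its range is refused whole. The fingers move at their own pace and stop on an object; FORCE is the grip in N (left out, the last holds). Time passes only in rows, so rows that do not move let the fingers close. It gives the time, the measured TCP pose, the force and the opening at its end, in the units of the state.
- ctrl.get_obs(): the state, without advancing time (a new reading comes with each control period).
- ctrl.get_image(name): name is "side" or "top" or "wrist"; returns the picture (420x560x3 uint8, red, green, blue); there is no depth.
- ctrl.camera_params(name): a dict with "vertical_fov" (degrees; the focal length in pixels is half the picture's height over the tangent of half this angle, whatever the lens; pixels are square), "cx", "cy" (the principal point, pixels), "D" ([k1, k2, p1, p2, k3] as OpenCV has them; the pictures are not rectified), "rvec" (rotation vector, rad) and "tvec" (3), from world to camera coordinates, as OpenCV has them; the wrist camera has in their place "T_tool_cam" (4x4, takes a point from camera to tool coordinates, whose origin is the TCP and whose axes are the tool frame's). Camera axes: x right, y down, z forward; pixel columns grow to the right and rows downward; lengths in m; the calibration is good to about 2 mm. A picture is of the moment at which its call begins: read the wrist's pose just before it. camera_params takes no time and is no camera call.
- ctrl.finish_job(): hands the job in, once; it reports no verdict.
Trained networks look in the newest picture that a camera, given by its name, has taken for a name from the list of things; names that differ only in an ending like _2 or _b are one class to them, and where a whole thing is asked for, a point or a joint stands for the part that bears it (a point fixed in the world has none). Each returns a list of dicts, best first, with "score" (0 to 1); they miss things now and then, are a little off and sometimes report something else, mostly with a low value. They report only what shows in the picture. A call takes as long as a camera call.
- ctrl.look_for(thing, camera): "box" ([centre column, centre row, width, height] in pixels, round what is visible of it).
- ctrl.silhouettes(thing, camera): "mask" (420x560 bool, what is visible of it) and "box" ([centre column, centre row, width, height] in pixels, round what is visible of it).
- ctrl.tip_of(thing, camera): "centre" ([row, column] in pixels: a listed point, or the origin of a listed thing).
The state is a dict: "t": time; "q": joint angles; "dq": joint speeds; "effort": joint torques, N m; "tool_pos": TCP position; "tool_rot": TCP orientation; "contact_force": force on the tool from outside, world axes, zero at the start; "wrist_torque": the same for the moment, N m; "opening": finger opening in m.
Only numpy, scipy, OpenCV 4.12 (cv2) and the standard library are available. Lean on these libraries where they do the work, as an engineer would, in place of code of your own. Each camera call takes 0.05 s, during which the arm holds its last target.

### The job

Sanding is done, so park the suction hood: while it is still fully down in its bench outlet, give it a firm twist of twenty degrees or so either way to break the tapered spigot loose, and only then pull it out. The upright leaves no room for a hand on the hood's neck, so stand the hood in the middle of the rubber mat, let go and take it again by the rib on top. Push its hook tabs into the slots of the upright, at any height, and press it down until it hangs fully engaged; leave everything else where it is.

Things in the scene. Friction and masses are not known exactly. Their poses are not given: they have to be found in the camera images.
- hood: loose suction hood, 0.36 kg +-20 %, grey metal, black spigot, 134 mm high. Origin: centre of the spigot's underside; z up the neck, -x to the wide mouth, +x to the back plate with hook tabs. Starts wedged in the outlet, underside 10 mm above the bench; needs about 30 N of straight pull or 0.9 N m of twist. Centre of mass 0 to 15 mm in front (-x) of the axis
- hood_spigot (a point): foot of the black spigot (hood x 0, y 0, z 0): slightly tapered, 42 mm long, 56 mm wide at its flat foot, on which the hood stands by itself. The taper gives way when turned and holds no more once it has risen 6 mm; 45 mm of lift clears the outlet's collar. Above it a shoulder 66 mm wide, z 42 to 48
- hood_neck (a point): on the axis of the round neck, 110 mm above the hood's underside: where to grip it, fingers on its free +y and -y sides. Neck 58 mm in diameter, z 48 to 134
- hood_mouth (a point): middle of the mouth, hood x -105, y 0, z 78 mm. The fishtail widens from 48 mm at the neck to 116 mm at the mouth and fills z 58 to 96
- hood_rib (a point): in the grab rib on top of the fishtail, hood x -62, y 0, z 118 mm: where to grip it. Rib 14 mm thick (along hood y), 44 mm long (x -84 to -40), from the fishtail's top (z 94) to z 134 mm
- hood_tabs (a point): on the back plate's outer face, hood x +34, y 0, z 55 mm. Four tabs stand out 12 mm (+x) at y +-16: neck undersides at this height and 60 mm higher. Each is 5 mm wide, its neck 7 mm high; the outer 5 mm also reach 7 mm down as a hook, leaving a 7 mm gap to the plate. Plate 62 mm wide, z 48 to 134
- outlet: fixed suction outlet in which the hood sits: round metal collar 88 mm wide, 48 mm high, on a bolted flange 116 mm wide. Origin: centre of its underside on the bench, z up; at the start the hood's x axis lies along its x axis
- outlet_capped: a second, like outlet, fixed, closed with a black cap, 76 mm high in all, not used. Origin as the first
- mat: flat black rubber mat, 200 (x) x 180 (y) x 4 mm, fixed to the bench. Origin: centre of its underside; stand the hood near its middle
- upright: fixed slotted upright: blue steel channel 64 mm wide, 400 mm high. Origin: on the bench below the middle of its front face, which is its plane x = 0 and looks along its -x, more or less to the robot; z up. Face 5 mm thick, hollow behind for 28 mm. Two columns of slots, 9 mm wide, 21 mm high, at y +-16 mm: eight rows, lower edges at z 90 to 300 mm, every 30 mm
- upright_row (a point): middle of the front face at the lower edge of the third row of slots (upright x 0, y 0, z 150). Parked, the hood's axes lie along the upright's, back plate on the face, hood_tabs at y 0 and at the lower edge of a row (90 to 240; here hood_tabs is at this point), upper tabs two rows higher. Tabs enter about 10 mm higher and are then lowered
- filler_tin: bystander, leave it: closed round tin, 80 mm diameter, 85 mm high
- sanding_block: bystander, leave it: cork sanding block 118 x 64 x 32 mm
- disc_stack: bystander, leave it: stack of sanding discs, 125 mm diameter, 24 mm high
- putty_knife: bystander, leave it: flat putty knife lying down
- dust_brush: bystander, leave it: hand brush lying down
- offcut: bystander, leave it: wood offcut 85 x 45 x 21 mm

How it is judged:
By the outcome, as a careful person would: the job done as asked, in the order asked, and still so for the second after the job is handed in, with the robot touching nothing.
It also fails if it takes over 58 s, if anything falls off the work surface, if the arm or the gripper's body presses on something with over 40 N, if the wrist force passes 120 N, or if a joint passes its speed limit or range.

## Working session

There is one attempt and no reset: what is moved stays moved. The work goes in short steps, Python scripts to look and compute and a shell command to move; the robot and the scene stay as the last step left them, time stands still between calls to the robot, and variables do not carry over. Pictures are saved under pics/ and viewed, and the job is handed in when it is done.

```bash
ls; mkdir -p pics
python3 - <<'E'
from station import ctrl
import cv2
o=ctrl.get_obs()
print({k:(v if isinstance(v,float) else [round(float(x),4) for x in v]) for k,v in o.items()})
for n in("side","top","wrist"):
    p=ctrl.camera_params(n);print(n,p)
    im=ctrl.get_image(n);cv2.imwrite(f"pics/a_{n}.png",im[:,:,::-1])
E
```

```text
pics
{'t': 0.0, 'q': [1.147, 0.0533, 1.6143, -0.0, 1.476, -0.119], 'dq': [-0.0002, -0.0001, -0.0006, 0.0005, 0.0009, -0.0016], 'effort': [0.0001, -39.369, -37.0175, -0.0002, 0.0073, -0.0], 'tool_pos': [0.1873, 0.5956, 0.2036], 'tool_rot': [0.2377, 1.5581, -0.2408], 'contact_force': [-0.3576, 0.4198, -0.237], 'wrist_torque': [-0.0024, -0.0167, -0.045], 'opening': 0.08524999358395803}
side {'vertical_fov': 51.466852502367125, 'cx': 280.3043627181316, 'cy': 212.01457751312074, 'D': array([-0.05391629,  0.        ,  0.        ,  0.        ,  0.        ]), 'rvec': array([ 2.07184757, -0.63372293,  0.31112378]), 'tvec': array([-0.46337946,  0.2521033 ,  1.1365092 ])}
top {'vertical_fov': 55.4154900973373, 'cx': 285.5825064151251, 'cy': 214.66277153159638, 'D': array([-0.11932597,  0.        ,  0.        ,  0.        ,  0.        ]), 'rvec': array([ 2.20928132, -2.21169834,  0.09025414]), 'tvec': array([-0.03099646,  0.54168171,  1.00794384])}
wrist {'vertical_fov': 67.17132127257338, 'cx': 279.27001742092, 'cy': 209.19113552632783, 'D': array([0.01474151, 0.        , 0.        , 0.        , 0.        ]), 'T_tool_cam': array([[ 5.85040055e-04, -3.18248343e-01,  9.48007199e-01,
        -1.69229143e-01],
       [ 9.99998347e-01, -1.44581003e-03, -1.10248713e-03,
        -4.32629729e-04],
       [ 1.72150302e-03,  9.48006277e-01,  3.18246971e-01,
        -8.28463283e-02],
       [ 0.00000000e+00,  0.00000000e+00,  0.00000000e+00,
         1.00000000e+00]])}
```

View pics/a_side.png

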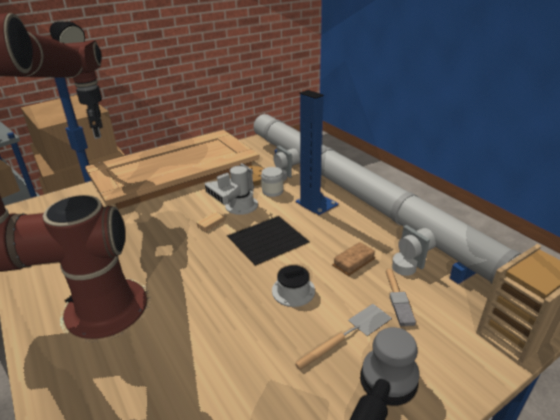

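View pics/a_top.png

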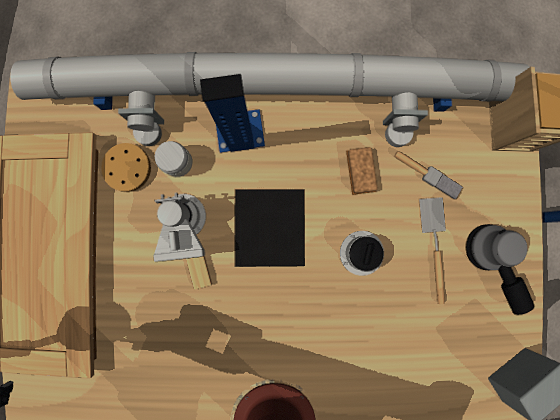

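View pics/a_wrist.png

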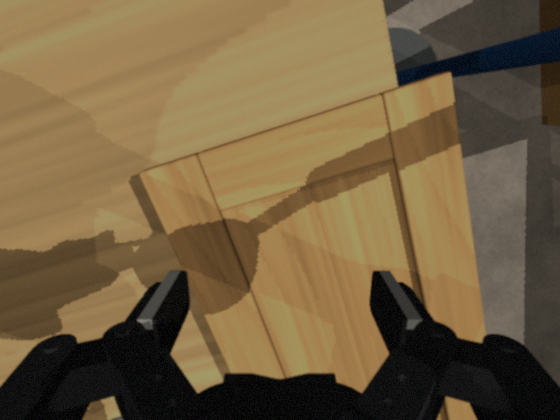

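```bash
cat > h.py <<'E'
from station import ctrl
import numpy as np, cv2
from scipy.spatial.transform import Rotation as R
def K(n):
    p=ctrl.camera_params(n); f=210/np.tan(np.radians(p['vertical_fov'])/2)
    return np.array([[f,0,p['cx']],[0,f,p['cy']],[0,0,1.]]),np.array(p['D'],float)
def ext(n,obs=None):
    p=ctrl.camera_params(n)
    if n!='wrist': return cv2.Rodrigues(np.array(p['rvec']))[0],np.array(p['tvec'])
    o=obs or ctrl.get_obs()
    T=np.eye(4);T[:3,:3]=R.from_rotvec(o['tool_rot']).as_matrix();T[:3,3]=o['tool_pos']
    W=np.linalg.inv(T@np.array(p['T_tool_cam'])); return W[:3,:3],W[:3,3]
def ray(n,uv,obs=None):
    k,D=K(n);Rm,t=ext(n,obs)
    u=cv2.undistortPoints(np.array([[uv]],float),k,D)[0,0]
    d=Rm.T@np.array([u[0],u[1],1]);return -Rm.T@t,d/np.linalg.norm(d)
def atz(n,uv,z,obs=None):
    c,d=ray(n,uv,obs);return c+d*(z-c[2])/d[2]
def tri(rays):
    A=np.zeros((3,3));b=np.zeros(3)
    for c,d in rays:
        P=np.eye(3)-np.outer(d,d);A+=P;b+=P@c
    x=np.linalg.solve(A,b);return x,[float(np.linalg.norm((np.eye(3)-np.outer(d,d))@(x-c))) for c,d in rays]
def proj(n,X,obs=None):
    k,D=K(n);Rm,t=ext(n,obs)
    return cv2.projectPoints(np.array(X,float).reshape(-1,3),cv2.Rodrigues(Rm)[0],t,k,D)[0][:,0]
def obs():
    o=ctrl.get_obs();M=R.from_rotvec(o['tool_rot']).as_matrix()
    print('t',round(o['t'],2),'tcp',np.round(o['tool_pos'],4),'xax',np.round(M[:,0],3),'yax',np.round(M[:,1],3),'zax',np.round(M[:,2],3),'F',np.round(o['contact_force'],1),'M',np.round(o['wrist_torque'],2),'op',round(o['opening'],4),'q',np.round(o['q'],2))
    return o,M
E
python3 - <<'E'
from h import *
for th in ['hood_spigot','hood_neck','hood_mouth','hood_rib','hood_tabs','outlet','mat','upright','upright_row','outlet_capped']:
    r={}
    for n in('top','side'):
        c=ctrl.tip_of(th,n)[:2]
        for x in c: print(th,n,round(x['score'],2),np.round(x['centre'],1))
        if c: r[n]=ray(n,c[0]['centre'][::-1])
    if len(r)==2: x,e=tri(r.values());print('   ',np.round(x,4),np.round(e,4))
obs()
E
```

```text
hood_spigot side 0.73 [203.4 241.1]
hood_spigot side 0.49 [291.9 291.5]
hood_neck top 0.58 [220.8 183.5]
hood_neck top 0.55 [211.8 170.3]
hood_neck side 0.8 [179.9 239.6]
    [0.5252 0.2035 0.1214] [0.0035 0.0035]
hood_mouth top 0.75 [257.2 182.6]
hood_mouth top 0.21 [150.3 238.1]
hood_mouth side 0.7 [193.5 212.7]
    [0.4352 0.2142 0.0946] [0.0029 0.0029]
hood_rib top 0.81 [237.5 173.2]
hood_rib side 0.6 [179.2 223.3]
hood_rib side 0.32 [239.  264.8]
    [0.4829 0.228  0.1267] [0.0013 0.0013]
hood_tabs top 0.78 [202.  177.4]
hood_tabs top 0.32 [172. 360.]
hood_tabs side 0.83 [182.4 246.4]
    [0.5676 0.2286 0.0865] [0.0007 0.0007]
outlet top 0.56 [216.  184.9]
outlet side 0.8 [206.  239.9]
outlet side 0.7 [298.2 398.5]
    [5.371e-01 2.300e-01 4.000e-04] [0.0021 0.0021]
mat top 0.65 [225.4 269.9]
mat side 0.91 [236.1 262.4]
mat side 0.39 [188.1 247.5]
    [0.5065 0.0127 0.0132] [0.0088 0.0088]
upright top 0.89 [150.  243.1]
upright side 0.97 [205.7 308. ]
upright side 0.41 [235.9 263.2]
    [0.7126 0.0752 0.0162] [0.0049 0.0049]
upright_row top 0.79 [138.5 239.3]
upright_row side 0.77 [172.8 305. ]
    [0.7063 0.0767 0.1465] [0.0004 0.0004]
outlet_capped top 0.66 [249.6 359.1]
outlet_capped side 0.69 [292.2 294.1]
outlet_capped side 0.24 [203.  241.9]
    [ 0.4508 -0.2259 -0.0098] [0.0001 0.0001]
t 1.15 tcp [0.1876 0.5962 0.2048] xax [-0.  0. -1.] yax [ 0.3    0.954 -0.   ] zax [ 0.954 -0.3   -0.   ] F [0.  0.8 0.2] M [0.01 0.03 0.04] op 0.0853 q [ 1.15  0.05  1.61  0.    1.48 -0.12]
```

Run:
```python
from h import *
t=cv2.imread('pics/a_top.png');s=cv2.imread('pics/a_side.png')
a=cv2.resize(t[170:300,130:230],None,fx=4,fy=4,interpolation=2)
b=cv2.resize(s[150:220,195:265],None,fx=5.5,fy=5.5,interpolation=2)
c=np.zeros((520,800,3),np.uint8);c[:a.shape[0],:400]=a;c[:b.shape[0],410:410+b.shape[1]]=b
cv2.imwrite('pics/b.png',c)
a=cv2.resize(t[65:165,190:280],None,fx=4.4,fy=4.4,interpolation=2)
b=cv2.resize(s[85:225,285:350],None,fx=4,fy=4,interpolation=2)
c=np.zeros((560,800,3),np.uint8);c[:a.shape[0],:a.shape[1]]=a;c[:b.shape[0],410:410+b.shape[1]]=b
cv2.imwrite('pics/c.png',c)
```

```text
(no output)
```

View pics/b.png

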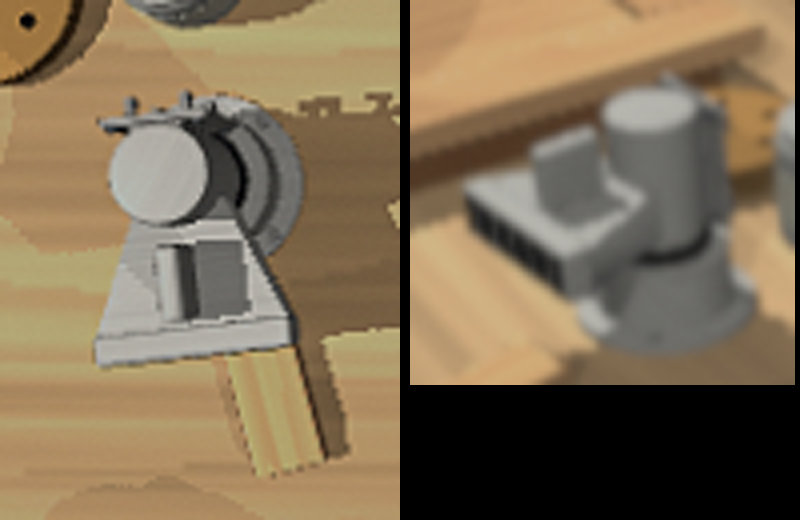

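View pics/c.png

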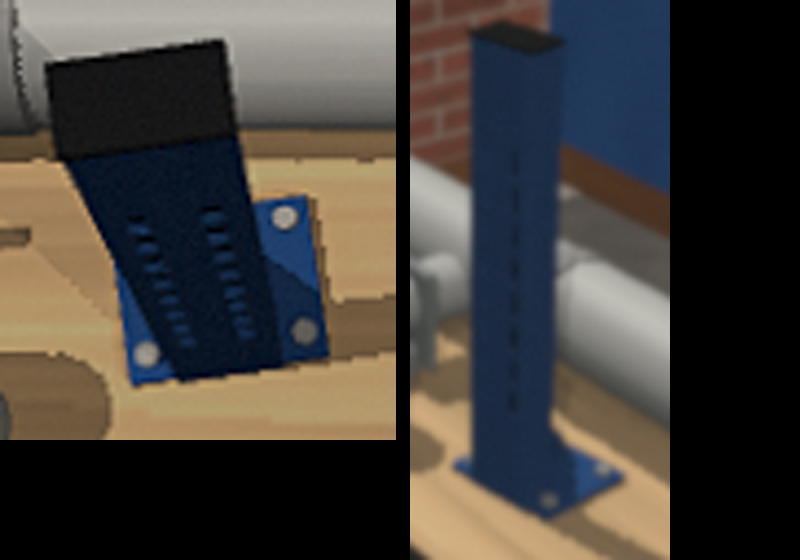

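```bash
cat >> h.py <<'E'
def hoodT(p):  # x,y,yaw,z
    c,s=np.cos(p[2]),np.sin(p[2]);return np.array([[c,-s,0,p[0]],[s,c,0,p[1]],[0,0,1,p[3]],[0,0,0,1]])
def tf(T,X): X=np.array(X,float).reshape(-1,3);return X@T[:3,:3].T+T[:3,3]
f=[(-105,-58,58),(-105,58,58),(-105,58,96),(-105,-58,96)]
g=[(-25,-24,96),(-25,24,96)]
HL=[(f[0],f[1]),(f[1],f[2]),(f[2],f[3]),(f[3],f[0]),(f[2],g[1]),(f[3],g[0])]
for z in(134,):
    q=[(-84,-7,z),(-40,-7,z),(-40,7,z),(-84,7,z)];HL+=[(q[i],q[(i+1)%4]) for i in range(4)]
q=[(34,-31,48),(34,31,48),(34,31,134),(34,-31,134)];HL+=[(q[i],q[(i+1)%4]) for i in range(4)]
for y in(-16,16):
    for z in(58,118): HL.append(((34,y,z),(46,y,z)))
th=np.linspace(0,2*np.pi,25)
for z,r in((134,29),(48,33)):
    c=[(r*np.cos(a),r*np.sin(a),z) for a in th];HL+=list(zip(c[:-1],c[1:]))
UL=[((0,-32,0),(0,32,0)),((0,32,0),(0,32,400)),((0,32,400),(0,-32,400)),((0,-32,400),(0,-32,0))]
for y in(-16,16):
    for k in range(8):
        z=90+30*k;q=[(0,y-4.5,z),(0,y+4.5,z),(0,y+4.5,z+21),(0,y-4.5,z+21)];UL+=[(q[i],q[(i+1)%4]) for i in range(4)]
def draw(im,n,T,L,o=None,col=(0,0,255),sc=1,off=(0,0)):
    for a,b in L:
        P=proj(n,tf(T,np.array([a,b])/1000.),o);P=(P-off+.5)*sc
        cv2.line(im,tuple(int(v) for v in P[0]),tuple(int(v) for v in P[1]),col,1,cv2.LINE_AA)
def crop(im,n,box,sc,items,o=None):
    x0,y0,x1,y1=box;c=cv2.resize(im[y0:y1,x0:x1],None,fx=sc,fy=sc,interpolation=cv2.INTER_CUBIC)
    for T,L,col in items: draw(c,n,T,L,o,col,sc,(x0,y0))
    return c
E
python3 - <<'E'
from h import *
from scipy.optimize import least_squares as ls
def fit(pts,p0,zfix):
    def r(p):
        T=hoodT([p[0],p[1],p[2],zfix]);return np.concatenate([proj(n,tf(T,np.array(X)/1000))[0]-uv for n,X,uv in pts])
    s=ls(r,p0,loss='soft_l1');print(np.round(s.x,4),np.degrees(s.x[2]),np.round(r(s.x),1));return s.x
H=fit([('top',(0,0,134),(169.6,213.4)),('top',(-105,58,96),(153.8,255.5)),('top',(-105,-58,96),(203.4,250.5)),
 ('side',(0,0,110),(239.6,179.9)),('side',(-105,0,78),(212.7,193.5)),('side',(34,0,55),(246.4,182.4)),('side',(0,0,134),(195+(650-410)/5.5,150+112/5.5)),
 ('top',(-62,0,118),(173.2,237.5))],[.53,.21,0],.010)
U=fit([('top',(0,32,400),(204.1,101.4)),('top',(0,-32,400),(244.5,95.7)),('top',(0,32,5),(232,151.0)),('top',(0,-32,5),(253.4,148.6)),('top',(0,0,150),(239.3,138.5)),('side',(0,0,150),(305,172.8)),
 ('side',(0,32,400),(285+62/4,85+32/4)),('side',(0,-32,400),(285+143/4,85+50/4))],[.71,.075,0],0)
# mat
m=ctrl.silhouettes('mat','top')
mk=m[0]['mask'].astype(np.uint8);rr=cv2.minAreaRect(cv2.findContours(mk,0,1)[0][0]) if 1 else 0
bp=cv2.boxPoints(rr);print('mat',m[0]['score'],[np.round(atz('top',b,.004),4) for b in bp],np.mean([atz('top',b,.004) for b in bp],0))
np.save('H.npy',H);np.save('U.npy',U)
t=cv2.imread('pics/a_top.png');s=cv2.imread('pics/a_side.png')
I=[(hoodT([*H,.01]),HL,(0,0,255)),(hoodT([*U,0]),UL,(0,255,255))]
a=crop(t,'top',(130,60,280,300),2.4,I);b=crop(s,'side',(190,80,350,230),2.5,I)
c=np.zeros((590,790,3),np.uint8);c[:a.shape[0],:a.shape[1]]=a;c[:b.shape[0],380:380+b.shape[1]]=b
cv2.imwrite('pics/d.png',c)
E
```

```text
[0.5449 0.2337 0.1281] 7.3379103751406785 [-0.8 -3.1  0.   3.7 -0.4  2.5 -0.2 -4.8  1.8  0.5  2.   3.4  0.3 -1.5
  0.5  0.3]
[0.7113 0.0787 0.1379] 7.903279735609408 [ 1.4 -0.1 -0.1  0.3 -1.2  0.5  1.8 -0.4 -1.1 -2.4  1.  -1.6 -1.2  1.3
 -6.5  1.8]
mat 0.73 [array([0.6087, 0.1015, 0.004 ]), array([ 0.6089, -0.0799,  0.004 ]), array([ 0.4072, -0.0791,  0.004 ]), array([0.4078, 0.1007, 0.004 ])] [0.50814056 0.01080849 0.004     ]
```

View pics/d.png

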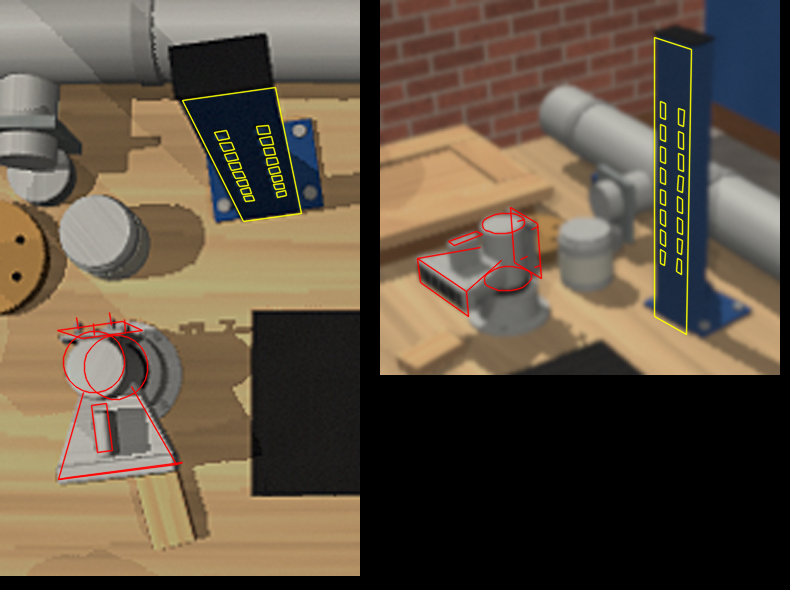

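Run:
```python
from h import *
from scipy.optimize import least_squares as ls
def fit(pts,p0,zfix):
    def r(p):
        T=hoodT([p[0],p[1],p[2],zfix]);return np.concatenate([proj(n,tf(T,np.array(X)/1000))[0]-uv for n,X,uv in pts])
    s=ls(r,p0,loss='soft_l1');print(np.round(s.x,4),np.degrees(s.x[2]),np.round(r(s.x),1));return s.x
H=fit([('top',(0,0,134),(169.6,213.4)),('top',(-105,58,96),(154.2,261.)),('top',(-105,-58,96),(204,256.3)),
 ('side',(0,0,110),(239.6,179.9)),('side',(-105,0,78),(212.7,193.5)),('side',(0,0,134),(195+(650-410)/5.5,150+112/5.5)),
 ('top',(-62,0,134),(130+172/4,170+282/4)),('top',(34,31,134),(130+100/4,170+124/4))],[.53,.21,0],.010)
np.save('H.npy',H);U=np.load('U.npy')
t=cv2.imread('pics/a_top.png');s=cv2.imread('pics/a_side.png')
I=[(hoodT([*H,.01]),HL,(0,0,255)),(hoodT([*U,0]),UL,(0,255,255))]
a=crop(t,'top',(140,190,220,280),5,I);b=crop(s,'side',(190,140,270,230),4.8,I)
c=np.zeros((590,790,3),np.uint8);c[:a.shape[0],:a.shape[1]]=a;c[:b.shape[0],402:402+b.shape[1]]=b
cv2.imwrite('pics/e.png',c)
for n in('top','side'):
    Rm,tt=ext(n);print(n,-Rm.T@tt)
```

```text
[0.5387 0.2303 0.1091] 6.25157146886597 [ 0.6 -0.3  0.2  0.5 -0.4 -0.  -1.3 -3.9  0.3  1.3 -0.9 -0.6 -0.1  0.2
  0.2 -1.5]
top [ 4.89716850e-01 -1.09099171e-04  1.03465359e+00]
side [-0.04253757 -0.94446073  0.82226167]
```

View pics/e.png

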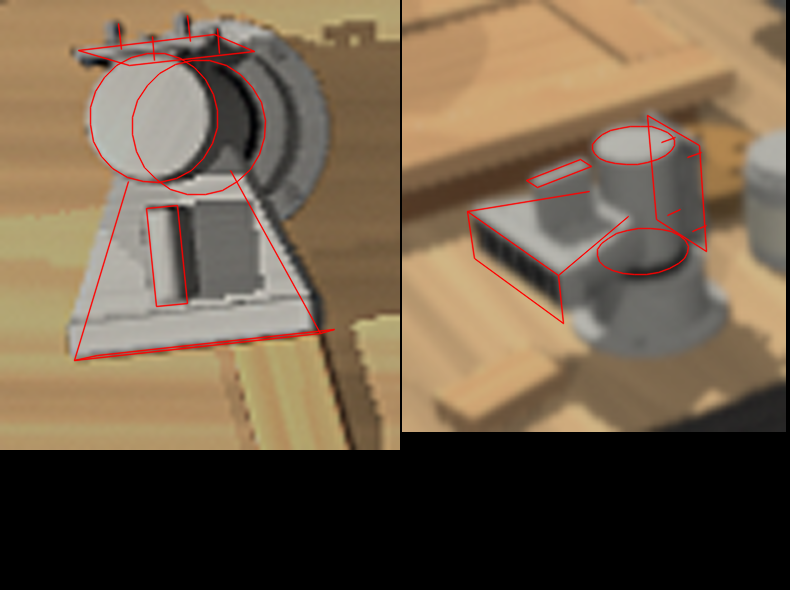

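```bash
python3 -m handwheel '[[0.085,[0,-0.0188,0.0342],[0,0,0]],[0.085,[0,-0.0188,0.0342],[0,0,0]],[0.085,[0,-0.0188,0.0342],[0,0,0]],[0.085,[0,-0.0188,0.0342],[0,0,0]],[0.085,[0,-0.0188,0.0342],[0,0,0]],[0.085,[0,-0.0188,0.0342],[0,0,0]],[0.085,[0,-0.0188,0.0342],[0,0,0]],[0.085,[0,-0.0188,0.0342],[0,0,0]],[0.085,[0,-0.0188,0.0342],[0,0,0]],[0.085,[0,-0.0188,0.0342],[0,0,0]]]' && python3 -m handwheel '[[0.085,[0,0,0],[-6,0,0]],[0.085,[0,0,0],[-6,0,0]],[0.085,[0,0,0],[-6,0,0]],[0.085,[0,0,0],[-5.5,0,0]],[0.085,[0,0,0],[0,0,0]]]'
python3 - <<'E'
from h import *
o,M=obs()
im=ctrl.get_image('wrist')[:,:,::-1].copy()
H=np.load('H.npy')
draw(im,'wrist',hoodT([*H,.01]),HL,o)
for th in['hood_neck','hood_rib','hood_mouth','hood_tabs']:
    for c in ctrl.tip_of(th,'wrist')[:1]: print(th,c['score'],c['centre'])
cv2.imwrite('pics/f.png',im)
d=np.array([H[0],H[1],.205])-o['tool_pos'];print('delta tool',np.round(M.T@d,4))
E
```

```text
t: 2.03
tool_pos: [0.4584, 0.3126, 0.2051]
tool_rot: [0.24, 1.557, -0.239]
contact_force: [0.2, 0.3, 1.2]
opening: 0.0848
t: 2.45
tool_pos: [0.4575, 0.314, 0.2048]
tool_rot: [-0.084, 1.569, 0.084]
contact_force: [0.5, 0.4, 0.6]
opening: 0.0852
t 2.45 tcp [0.4575 0.314  0.2048] xax [ 0.  0. -1.] yax [-0.106  0.994  0.   ] zax [0.994 0.106 0.   ] F [0.5 0.4 0.6] M [-0.   -0.01  0.02] op 0.0852 q [ 0.47 -0.11  1.78  0.    1.48 -1.21]
hood_neck 0.6 [278.2, 183.0]
hood_mouth 0.81 [163.2, 178.7]
hood_tabs 0.85 [277.5, 198.1]
delta tool [-0.0002 -0.0919  0.0719]
```

View pics/f.png

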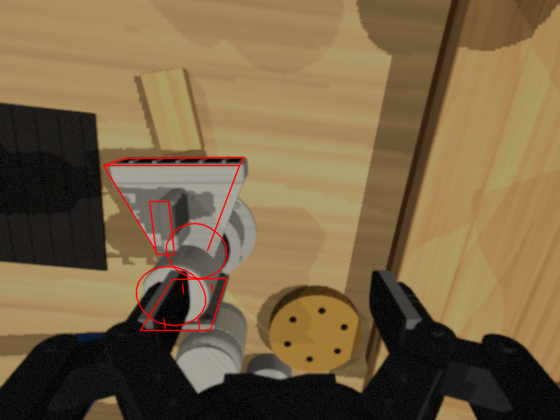

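```bash
python3 -m handwheel '[[0.085,[0,-0.03,0.01],[0,0,0]],[0.085,[0,-0.03,0.01],[0,0,0]],[0.085,[0,-0.0319,0.01],[0,0,0]],[0.085,[0,0,0],[0,0,0]]]'
python3 - <<'E'
from h import *
o,M=obs()
im=ctrl.get_image('wrist')[:,:,::-1].copy()
cv2.imwrite('pics/g0.png',im)
H=np.load('H.npy')
draw(im,'wrist',hoodT([*H,.01]),HL,o)
for th in['hood_neck','hood_rib','hood_mouth','hood_tabs']:
    for c in ctrl.tip_of(th,'wrist')[:1]: print(th,c['score'],c['centre'])
cv2.imwrite('pics/g.png',im)
d=np.array([H[0],H[1],.205])-o['tool_pos'];print('delta tool',np.round(M.T@d,4))
E
```

```text
t: 3.03
tool_pos: [0.4986, 0.2221, 0.2049]
tool_rot: [-0.08, 1.568, 0.077]
contact_force: [-0.4, 0.2, 0.1]
opening: 0.085
t 3.03 tcp [0.4986 0.2221 0.2049] xax [ 0.001 -0.002 -1.   ] yax [-0.1    0.995 -0.002] zax [0.995 0.1   0.001] F [-0.4  0.2  0.1] M [ 0.02 -0.02  0.03] op 0.085 q [ 0.28 -0.14  1.8  -0.    1.48 -1.39]
hood_neck 0.69 [249.6, 292.5]
hood_rib 0.82 [186.0, 288.1]
hood_mouth 0.98 [125.7, 287.0]
delta tool [-0.0001  0.0041  0.0407]
```

View pics/g.png

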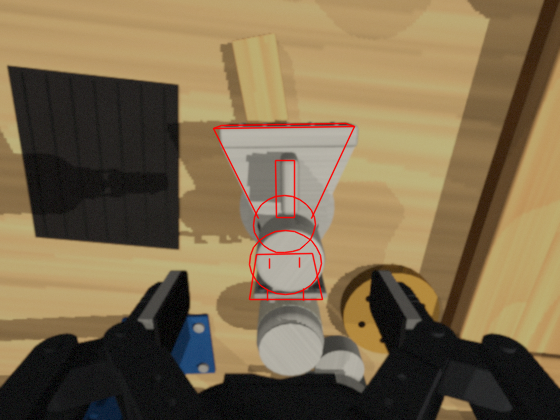

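View pics/g0.png

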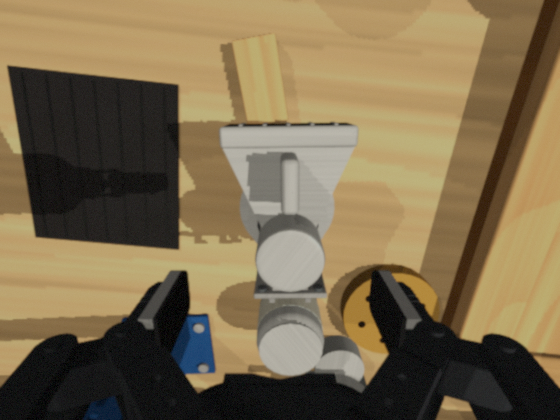

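Run:
```python
from h import *
o,M=obs()
for nm,a,b,s in [('neck',(169.6,213.4),(290,253),(238.6,170.3)),('rib front top mid',(130+177/4,170+320/4),(288.5,153),None),('mouthL',(154.2,261),(357,128),None),('mouthR',(204,256.3),(221,128),None)]:
    r=[ray('top',a),ray('wrist',b,o)]
    x,e=tri(r);print(nm,np.round(x,4),np.round(e,4))
    if s: 
        r+=[ray('side',s)];x,e=tri(r);print(nm,np.round(x,4),np.round(e,4));x,e=tri([r[0],r[2]]);print(nm,np.round(x,4),np.round(e,4))
```

```text
t 3.28 tcp [0.4965 0.2268 0.2048] xax [-0.  0. -1.] yax [-0.106  0.994  0.   ] zax [ 0.994  0.106 -0.   ] F [0.2 0.3 0.7] M [-0.01  0.01  0.02] op 0.0847 q [ 0.29 -0.14  1.8   0.    1.48 -1.39]
neck [0.5398 0.2399 0.1164] [0.0011 0.0011]
neck [0.5384 0.2363 0.1349] [0.0022 0.0071 0.0066]
neck [0.5399 0.2315 0.1409] [0.0021 0.0021]
rib front top mid [0.4542 0.2305 0.101 ] [0.0008 0.0008]
mouthL [0.4276 0.2909 0.0668] [0.0024 0.0024]
mouthR [0.4401 0.1664 0.0741] [0.0013 0.0013]
```

Run:
```python
from h import *
o,M=obs()
im=ctrl.get_image('wrist')[:,:,::-1].copy()
H=np.load('H.npy')
cv2.imwrite('pics/i0.png',im)
draw(im,'wrist',hoodT([*H,.01]),HL,o)
cv2.imwrite('pics/i.png',im)
obs()
```

```text
t 3.28 tcp [0.4965 0.2268 0.2048] xax [-0.  0. -1.] yax [-0.106  0.994  0.   ] zax [ 0.994  0.106 -0.   ] F [0.2 0.3 0.7] M [-0.01  0.01  0.02] op 0.0847 q [ 0.29 -0.14  1.8   0.    1.48 -1.39]
t 3.33 tcp [0.4964 0.2269 0.2048] xax [-0.  0. -1.] yax [-0.106  0.994  0.   ] zax [ 0.994  0.106 -0.   ] F [-1.5 -0.4 -0.6] M [ 0.01  0.02 -0.03] op 0.085 q [ 0.29 -0.14  1.8   0.    1.48 -1.39]
```

View pics/i.png

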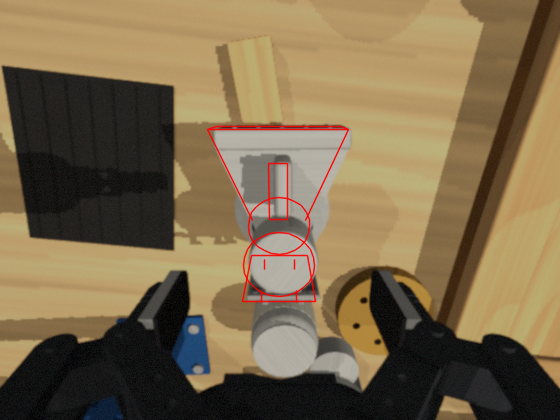

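Run:
```python
from h import *
from scipy.optimize import least_squares as ls
o,M=obs()
im=cv2.imread('pics/i0.png')
cv2.imwrite('pics/j.png',cv2.resize(im[110:310,190:370],None,fx=3,fy=3,interpolation=2))
```

```text
t 3.33 tcp [0.4964 0.2269 0.2048] xax [-0.  0. -1.] yax [-0.106  0.994  0.   ] zax [ 0.994  0.106 -0.   ] F [-1.5 -0.4 -0.6] M [ 0.01  0.02 -0.03] op 0.085 q [ 0.29 -0.14  1.8   0.    1.48 -1.39]
```

View pics/j.png

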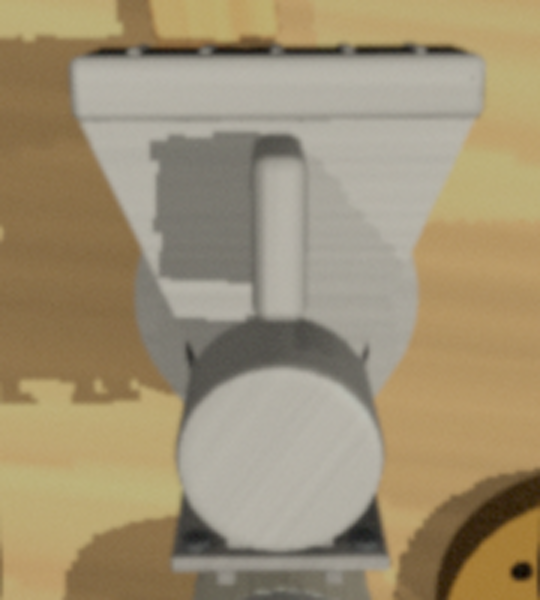

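Run:
```python
from h import *
from scipy.optimize import least_squares as ls
o,M=obs()
def fit(pts,p0,zfix):
    def r(p):
        T=hoodT([p[0],p[1],p[2],zfix]);return np.concatenate([(proj(n,tf(T,np.array(X)/1000),o)[0]-uv)*(1 if n!='wrist' else .6) for n,X,uv in pts])
    s=ls(r,p0,loss='soft_l1');print(np.round(s.x,4),np.degrees(s.x[2]),np.round(r(s.x),1));return s.x
w=lambda x,y:(190+x/3,110+y/3)
W=[('wrist',(0,0,134),w(280,457)),('wrist',(-105,58,96),w(484,60)),('wrist',(-105,-58,96),w(72,60)),('wrist',(-84,0,134),w(280,150)),('wrist',(34,0,134),w(281,562))]
H=fit(W,[.53,.21,0],.010)
H=fit(W+[('top',(0,0,134),(169.6,213.4)),('top',(-105,58,96),(154.2,261.)),('top',(-105,-58,96),(204,256.3)),
 ('side',(0,0,110),(239.6,179.9)),('side',(0,0,134),(195+(650-410)/5.5,150+112/5.5)),
 ('top',(-62,0,134),(130+172/4,170+282/4)),('top',(34,31,134),(130+100/4,170+124/4))],[.53,.21,0],.010)
np.save('H.npy',H)
d=np.array([H[0],H[1],.101])-o['tool_pos'];print('delta tool',np.round(M.T@d,4),'yaw tool',np.degrees(np.arctan2(M[1,2],M[0,2])))
```

```text
t 3.33 tcp [0.4964 0.2269 0.2048] xax [-0.  0. -1.] yax [-0.106  0.994  0.   ] zax [ 0.994  0.106 -0.   ] F [-1.5 -0.4 -0.6] M [ 0.01  0.02 -0.03] op 0.085 q [ 0.29 -0.14  1.8   0.    1.48 -1.39]
[0.537  0.2343 0.1105] 6.329562953202524 [ 0.1  0.9  1.2 -1.8 -1.1 -1.3 -0.   0.6 -0.1  1.4]
[0.5377 0.2331 0.1106] 6.3344375555282975 [-0.9  1.3  0.3 -1.3 -2.  -0.8 -1.1  1.1 -1.   1.8 -0.6  0.1 -1.   1.
 -1.5  0.3 -2.  -4.1 -1.5 -0.9 -1.3  0.6 -1.  -1. ]
delta tool [0.1038 0.0018 0.0417] yaw tool 6.1055708873035694
```

```bash
python3 -m handwheel '[[0.085,[0,0.0009,0.021],[0,0,0]],[0.085,[0,0.0009,0.021],[0,0,0]],[0.085,[0.015,0,0],[0,0,0]],[0.085,[0.02,0,0],[0,0,0]],[0.085,[0.02,0,0],[0,0,0]],[0.085,[0.02,0,0],[0,0,0]],[0.085,[0.02,0,0],[0,0,0]],[0.085,[0.009,0,0],[0,0,0]],[0.085,[0,0,0],[0,0,0]]]' && python3 -m handwheel '[[0.03,[0,0,0],[0,0,0]],[0.03,[0,0,0],[0,0,0]],[0.03,[0,0,0],[0,0,0]],[0.03,[0,0,0],[0,0,0]],[0.03,[0,0,0],[0,0,0]]]' 110
python3 - <<'E'
from h import *
obs()
E
```

```text
t: 4.08
tool_pos: [0.5361, 0.2324, 0.0977]
tool_rot: [-0.085, 1.575, 0.083]
contact_force: [-0.6, 0.4, 0.2]
opening: 0.0848
t: 4.5
tool_pos: [0.5401, 0.2338, 0.1042]
tool_rot: [-0.08, 1.565, 0.085]
contact_force: [-2.1, 3.9, 5.6]
opening: 0.0538
t 4.5 tcp [0.5401 0.2338 0.1042] xax [ 0.004  0.004 -1.   ] yax [-0.105  0.994  0.003] zax [0.994 0.105 0.005] F [-2.1  3.9  5.6] M [0.69 0.32 0.05] op 0.0538 q [ 0.28  0.05  1.79  0.    1.3  -1.4 ]
```

Run:
```python
from h import *
o,M=obs()
im=ctrl.get_image('wrist')[:,:,::-1];cv2.imwrite('pics/k.png',im)
obs()
im=ctrl.get_image('side')[:,:,::-1];cv2.imwrite('pics/l.png',cv2.resize(im[100:240,160:340],None,fx=4,fy=4,interpolation=2))
obs()
```

```text
t 4.5 tcp [0.5401 0.2338 0.1042] xax [ 0.004  0.004 -1.   ] yax [-0.105  0.994  0.003] zax [0.994 0.105 0.005] F [-2.1  3.9  5.6] M [0.69 0.32 0.05] op 0.0538 q [ 0.28  0.05  1.79  0.    1.3  -1.4 ]
t 4.55 tcp [0.5401 0.2338 0.1043] xax [ 0.004  0.004 -1.   ] yax [-0.105  0.994  0.003] zax [0.994 0.105 0.005] F [-1.7  2.7  6.2] M [0.69 0.37 0.04] op 0.0542 q [ 0.28  0.05  1.79  0.    1.3  -1.4 ]
t 4.6 tcp [0.5401 0.2338 0.1043] xax [ 0.004  0.004 -1.   ] yax [-0.105  0.994  0.003] zax [0.994 0.105 0.005] F [-2.2  2.7  5.9] M [0.67 0.34 0.04] op 0.0537 q [ 0.28  0.05  1.79  0.    1.3  -1.4 ]
```

View pics/k.png

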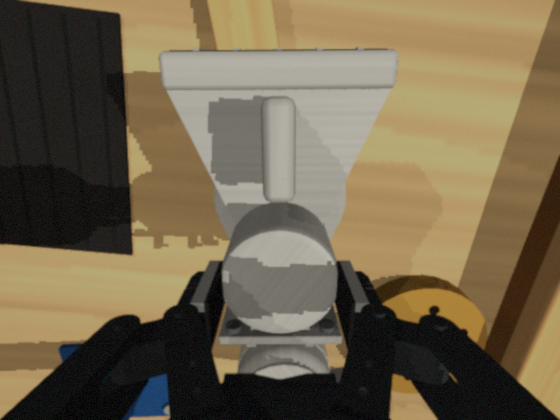

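View pics/l.png

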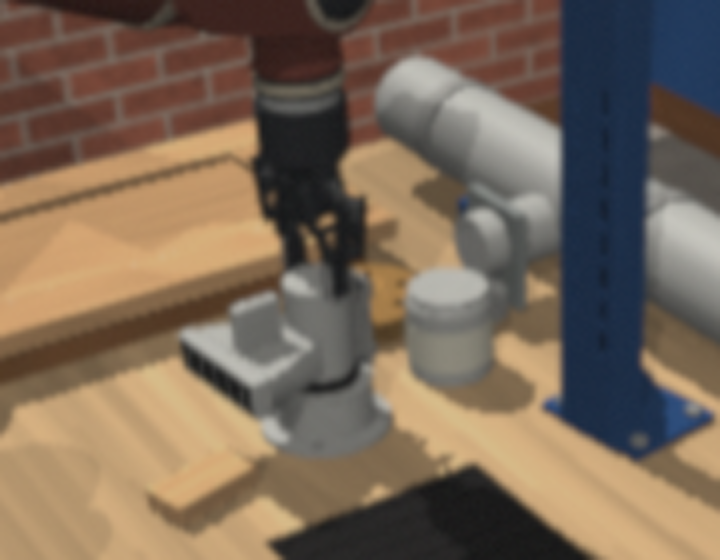

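```bash
python3 -m handwheel '[[0.03,[0,0,0],[4,0,0]],[0.03,[0,0,0],[4,0,0]],[0.03,[0,0,0],[4,0,0]],[0.03,[0,0,0],[4,0,0]],[0.03,[0,0,0],[4,0,0]],[0.03,[0,0,0],[4,0,0]],[0.03,[0,0,0],[0,0,0]],[0.03,[0,0,0],[0,0,0]]]' 115
python3 - <<'E'
from h import *
o,M=obs()
im=ctrl.get_image('wrist')[:,:,::-1];cv2.imwrite('pics/m.png',im)
im=ctrl.get_image('top')[:,:,::-1];cv2.imwrite('pics/n.png',cv2.resize(im[140:300,110:310],None,fx=4,fy=3.7,interpolation=2))
print(np.degrees(np.arctan2(M[1,2],M[0,2])))
E
```

```text
t: 5.27
tool_pos: [0.54, 0.2336, 0.1042]
tool_rot: [0.25, 1.553, -0.244]
contact_force: [-2.4, 2.7, 6.2]
opening: 0.0537
t 5.27 tcp [0.54   0.2336 0.1042] xax [ 0.004  0.003 -1.   ] yax [0.31  0.951 0.004] zax [ 0.951 -0.31   0.003] F [-2.4  2.7  6.2] M [ 0.36  0.34 -0.65] op 0.0537 q [ 0.28  0.05  1.79  0.    1.3  -0.98]
-18.062406393332495
```

View pics/m.png

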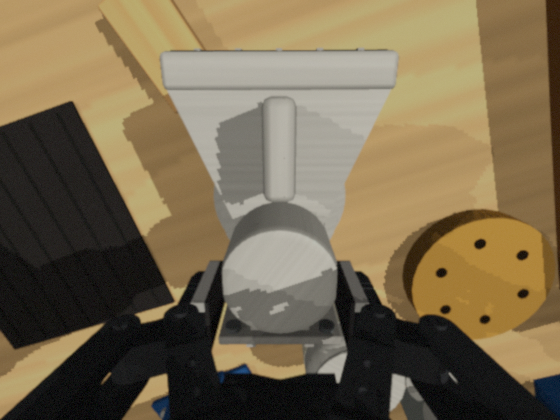

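View pics/n.png

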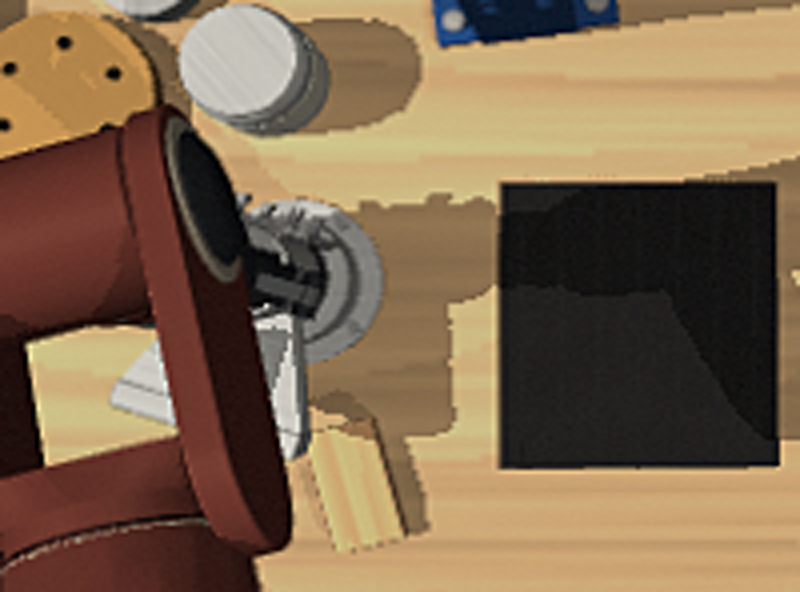

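```bash
python3 -m handwheel '[[0.03,[-0.004,0,0],[0,0,0]],[0.03,[-0.006,0,0],[0,0,0]],[0.03,[-0.008,0,0],[0,0,0]],[0.03,[-0.01,0,0],[0,0,0]],[0.03,[-0.012,0,0],[0,0,0]],[0.03,[-0.015,0,0],[0,0,0]],[0.03,[-0.015,0,0],[0,0,0]],[0.03,[-0.012,0,0],[0,0,0]],[0.03,[0,0,0],[0,0,0]],[0.03,[0,0,0],[0,0,0]]]' 115
python3 - <<'E'
from h import *
o,M=obs()
im=ctrl.get_image('side')[:,:,::-1];cv2.imwrite('pics/o.png',cv2.resize(im[80:240,160:340],None,fx=4,fy=3.6,interpolation=2))
U=np.load('U.npy');yaw=U[2];print('turn about x',-(np.degrees(yaw)-np.degrees(np.arctan2(M[1,2],M[0,2]))))
d=np.array([.506,.011,0])-o['tool_pos'];d[2]=0;print('delta tool now',M.T@d)
E
```

```text
t: 6.2
tool_pos: [0.5391, 0.232, 0.1842]
tool_rot: [0.246, 1.555, -0.246]
contact_force: [-0.3, -0.3, -3.7]
opening: 0.0533
t 6.2 tcp [0.5391 0.232  0.1842] xax [ 0.002  0.    -1.   ] yax [0.309 0.951 0.001] zax [ 0.951 -0.309  0.002] F [-0.3 -0.3 -3.7] M [-0.03 -0.   -0.  ] op 0.0533 q [ 0.28 -0.03  1.73 -0.    1.44 -0.98]
turn about x -25.87267604737472
delta tool now [-7.41622253e-05 -2.20447543e-01  3.67275353e-02]
```

View pics/o.png

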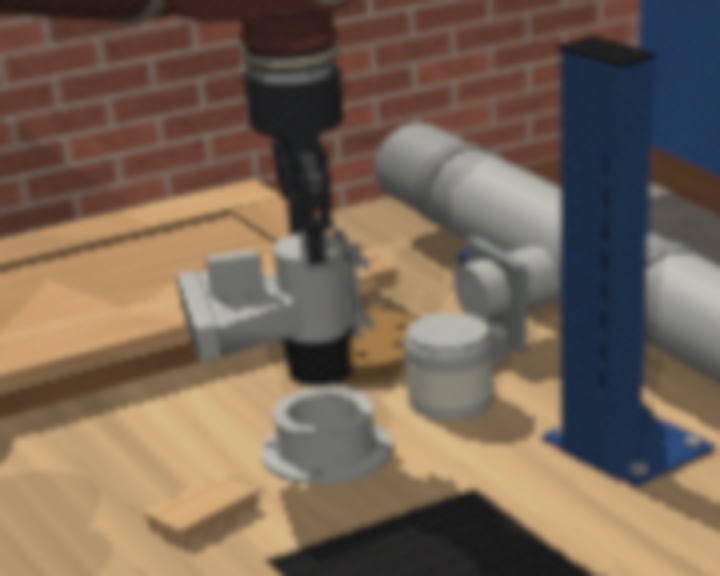

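```bash
python3 -m handwheel '[[0.03,[0,-0.0245,0.0041],[0,0,0]],[0.03,[0,-0.0245,0.0041],[0,0,0]],[0.03,[0,-0.0245,0.0041],[0,0,0]],[0.03,[0,-0.0245,0.0041],[0,0,0]],[0.03,[0,-0.0245,0.0041],[0,0,0]],[0.03,[0,-0.0245,0.0041],[0,0,0]],[0.03,[0,-0.0245,0.0041],[0,0,0]],[0.03,[0,-0.0245,0.0041],[0,0,0]],[0.03,[0,-0.0245,0.0041],[0,0,0]]]' 115 && python3 -m handwheel '[[0.03,[0.01,0,0],[-6.5,0,0]],[0.03,[0.015,0,0],[-6.5,0,0]],[0.03,[0.015,0,0],[-6.5,0,0]],[0.03,[0.015,0,0],[-6.4,0,0]],[0.03,[0.013,0,0],[0,0,0]],[0.03,[0.008,0,0],[0,0,0]],[0.03,[0,0,0],[0,0,0]],[0.03,[0,0,0],[0,0,0]]]'
python3 - <<'E'
from h import *
o,M=obs()
im=ctrl.get_image('side')[:,:,::-1];cv2.imwrite('pics/p.png',cv2.resize(im[100:280,160:360],None,fx=4,fy=3.3,interpolation=2))
im=ctrl.get_image('wrist')[:,:,::-1];cv2.imwrite('pics/p2.png',im)
print('yaw',np.degrees(np.arctan2(M[1,2],M[0,2])))
E
```

```text
t: 7.0
tool_pos: [0.5042, 0.0099, 0.1812]
tool_rot: [0.246, 1.56, -0.246]
contact_force: [0.3, -0.4, -3.1]
opening: 0.0532
t: 7.67
tool_pos: [0.5051, 0.0112, 0.1062]
tool_rot: [-0.107, 1.57, 0.108]
contact_force: [0.4, -0.3, -3.0]
opening: 0.0533
t 7.67 tcp [0.5051 0.0112 0.1062] xax [-0.002  0.    -1.   ] yax [-0.137  0.991  0.   ] zax [ 0.991  0.137 -0.002] F [ 0.4 -0.3 -3. ] M [ 0.01 -0.06 -0.02] op 0.0533 q [-0.13 -0.15  1.98 -0.    1.32 -1.83]
yaw 7.854615043508911
```

View pics/p.png

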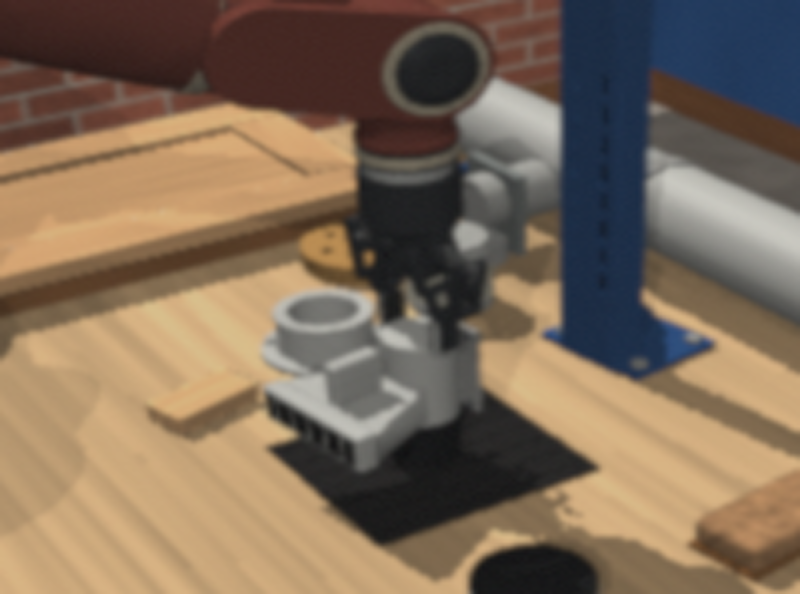

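View pics/p2.png

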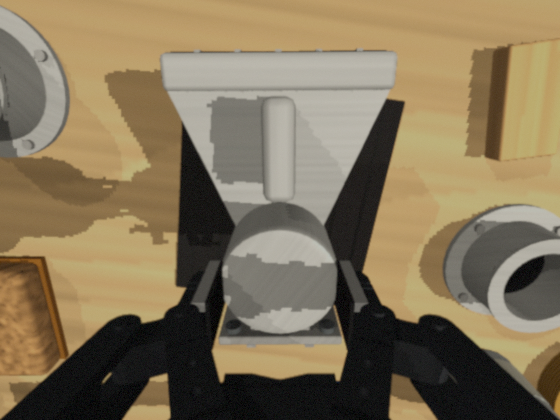

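```bash
python3 -m handwheel '[[0.03,[0.003,0,0],[0,0,0]],[0.03,[0.002,0,0],[0,0,0]],[0.03,[0.0015,0,0],[0,0,0]],[0.03,[0.0015,0,0],[0,0,0]],[0.03,[0,0,0],[0,0,0]],[0.03,[0,0,0],[0,0,0]]]'
```

```text
t: 8.27
tool_pos: [0.5054, 0.0111, 0.0987]
tool_rot: [-0.109, 1.568, 0.109]
contact_force: [0.6, -0.6, -3.4]
opening: 0.0532
```

```bash
python3 -m handwheel '[[0.03,[0.001,0,0],[0,0,0]],[0.03,[0.001,0,0],[0,0,0]],[0.03,[0,0,0],[0,0,0]]]'
```

```text
t: 8.52
tool_pos: [0.5064, 0.0111, 0.0983]
tool_rot: [-0.109, 1.566, 0.109]
contact_force: [-1.4, 0.7, 4.4]
opening: 0.0531
```

```bash
python3 -m handwheel '[[0.055,[0,0,0],[0,0,0]],[0.06,[0,0,0],[0,0,0]],[0.07,[0,0,0],[0,0,0]],[0.085,[0,0,0],[0,0,0]],[0.085,[0,0,0],[0,0,0]],[0.085,[-0.01,0,0],[0,0,0]],[0.085,[-0.03,0,0],[0,0,0]],[0.085,[-0.035,0,0],[0,0,0]],[0.085,[-0.03,0,0],[0,0,0]],[0.085,[0,0,0],[0,0,0]]]' 20 && python3 -m handwheel '[[0.085,[0,0,-0.03],[0,0,0]],[0.085,[0,0,-0.03],[0,0,0]],[0.085,[0,0,0],[0,0,0]],[0.085,[0,0,0],[0,0,0]],[0.085,[0,0,0],[0,0,0]]]'
python3 - <<'E'
from h import *
o,M=obs()
im=ctrl.get_image('wrist')[:,:,::-1].copy();cv2.imwrite('pics/q0.png',im)
print('yaw',np.degrees(np.arctan2(M[1,2],M[0,2])))
draw(im,'wrist',hoodT([.506,.0105,np.radians(8.1),.004]),HL,o)
cv2.imwrite('pics/q.png',im)
E
```

```text
t: 9.35
tool_pos: [0.5096, 0.0105, 0.2108]
tool_rot: [-0.111, 1.555, 0.107]
contact_force: [1.2, 0.6, 0.8]
opening: 0.0853
t: 9.77
tool_pos: [0.4467, 0.0027, 0.2026]
tool_rot: [-0.109, 1.566, 0.108]
contact_force: [0.4, 0.2, 0.4]
opening: 0.0851
t 9.77 tcp [0.4467 0.0027 0.2026] xax [ 0.002 -0.    -1.   ] yax [-0.138  0.99  -0.   ] zax [0.99  0.138 0.002] F [0.4 0.2 0.4] M [-0.02  0.03  0.  ] op 0.0851 q [-0.16 -0.4   2.01  0.    1.52 -1.87]
yaw 7.928091217120764
```

View pics/q.png

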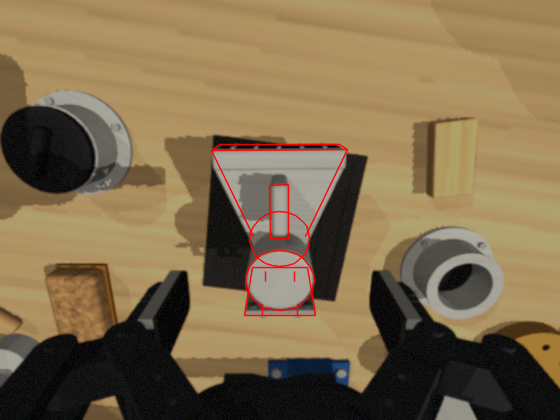

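```bash
python3 -m handwheel '[[0.06,[0.015,-0.0005,-0.002],[0,0,0]],[0.06,[0.02,0,0],[0,0,0]],[0.06,[0.02,0,0],[0,0,0]],[0.06,[0.018,0,0],[0,0,0]],[0.06,[0.012,0,0],[0,0,0]],[0.06,[0.008,0,0],[0,0,0]],[0.06,[0.004,0,0],[0,0,0]],[0.06,[0,0,0],[0,0,0]],[0.06,[0,0,0],[0,0,0]],[0.06,[0,0,0],[0,0,0]]]' 40
python3 - <<'E'
from h import *
o,M=obs()
im=ctrl.get_image('wrist')[:,:,::-1].copy();cv2.imwrite('pics/r.png',im)
print('yaw',np.degrees(np.arctan2(M[1,2],M[0,2])))
E
```

```text
t: 10.65
tool_pos: [0.4451, 0.0019, 0.106]
tool_rot: [-0.109, 1.566, 0.108]
contact_force: [0.2, -0.8, -0.2]
opening: 0.0599
t 10.65 tcp [0.4451 0.0019 0.106 ] xax [ 0.002 -0.    -1.   ] yax [-0.138  0.99  -0.001] zax [0.99  0.138 0.002] F [ 0.2 -0.8 -0.2] M [-0.06 -0.01  0.01] op 0.0599 q [-0.16 -0.32  2.12 -0.    1.34 -1.87]
yaw 7.939438649227779
```

View pics/r.png

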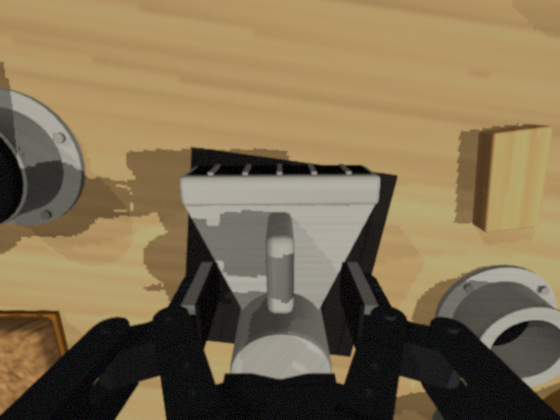

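```bash
python3 -m handwheel '[[0.03,[0,0,0],[0,0,0]],[0.015,[0,0,0],[0,0,0]],[0.0,[0,0,0],[0,0,0]],[0.0,[0,0,0],[0,0,0]],[0.0,[0,0,0],[0,0,0]],[0.0,[0,0,0],[0,0,0]]]' 40 && python3 -m handwheel '[[0.0,[0,0,0],[0,0,0]],[0.0,[0,0,0],[0,0,0]],[0.0,[0,0,0],[0,0,0]]]' 110
python3 - <<'E'
from h import *
o,M=obs()
im=ctrl.get_image('wrist')[:,:,::-1].copy();cv2.imwrite('pics/s.png',im)
print('yaw',np.degrees(np.arctan2(M[1,2],M[0,2])))
E
```

```text
t: 11.2
tool_pos: [0.4443, 0.002, 0.1052]
tool_rot: [-0.109, 1.568, 0.109]
contact_force: [-1.2, -0.2, 3.2]
opening: 0.0123
t: 11.45
tool_pos: [0.4443, 0.002, 0.1055]
tool_rot: [-0.109, 1.568, 0.109]
contact_force: [-3.2, 0.9, 4.6]
opening: 0.0095
t 11.45 tcp [0.4443 0.002  0.1055] xax [ 0.  0. -1.] yax [-0.138  0.99   0.   ] zax [0.99  0.138 0.   ] F [-3.2  0.9  4.6] M [ 0.12  0.47 -0.01] op 0.0095 q [-0.16 -0.32  2.12  0.    1.34 -1.87]
yaw 7.941421838631114
```

View pics/s.png

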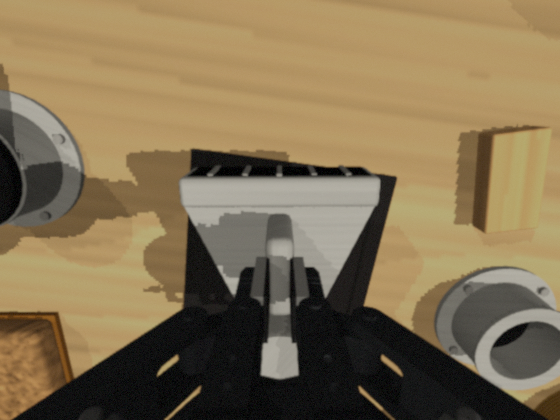

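```bash
python3 -m handwheel '[[0.0,[-0.003,0,0],[0,0,0]],[0.0,[-0.006,0,0],[0,0,0]],[0.0,[-0.01,0,0],[0,0,0]],[0.0,[-0.015,0,0],[0,0,0]],[0.0,[-0.018,0,0],[0,0,0]],[0.0,[-0.018,0,0],[0,0,0]],[0.0,[-0.015,0,0],[0,0,0]],[0.0,[-0.01,0,0],[0,0,0]],[0.0,[-0.006,0,0],[0,0,0]],[0.0,[0,0,0],[0,0,0]]]' 118 && python3 -m handwheel '[[0.0,[0,0.005,0.012],[0,0,0]],[0.0,[0,0.006,0.019],[0,0,0]],[0.0,[0,0.006,0.02],[0,0,0]],[0.0,[0,0.006,0.02],[0,0,0]],[0.0,[0,0.006,0.02],[0,0,0]],[0.0,[0,0.006,0.02],[0,0,0]],[0.0,[0,0.0042,0.014],[0,0,0]],[0.0,[0,0,0.006],[0,0,0]],[0.0,[0,0,0],[0,0,0]],[0.0,[0,0,0],[0,0,0]]]'
python3 - <<'E'
from h import *
o,M=obs()
im=ctrl.get_image('wrist')[:,:,::-1].copy();cv2.imwrite('pics/t0.png',im)
U=np.load('U.npy');TU=hoodT([*U,0])
draw(im,'wrist',TU,UL,o,(0,255,255));cv2.imwrite('pics/t.png',im)
s=ctrl.get_image('side')[:,:,::-1].copy();cv2.imwrite('pics/u0.png',s)
t=ctrl.get_image('top')[:,:,::-1].copy();cv2.imwrite('pics/v0.png',t)
Tt=np.eye(4);Tt[:3,:3]=M;Tt[:3,3]=o['tool_pos']
# hood in tool: hood x->tool z, y->y, z->-x ; origin at tool x=.1015,z=.062
Th=np.eye(4);Th[:3,:3]=np.array([[0,0,-1],[0,1,0],[1,0,0]]);Th[:3,3]=[.1015,0,.0623]
TH=Tt@Th;print(np.round(TH,4))
I=[(TH,HL,(0,0,255)),(TU,UL,(0,255,255))]
a=crop(s,'side',(210,80,350,230),3.9,I);cv2.imwrite('pics/u.png',a)
a=crop(t,'top',(190,60,290,210),3.9,I);cv2.imwrite('pics/v.png',a)
E
```

```text
t: 12.33
tool_pos: [0.4449, 0.0019, 0.2073]
tool_rot: [-0.109, 1.566, 0.108]
contact_force: [-0.1, -0.6, -4.5]
opening: 0.0093
t: 13.17
tool_pos: [0.5676, 0.0587, 0.2046]
tool_rot: [-0.109, 1.571, 0.109]
contact_force: [0.0, -0.2, -4.0]
opening: 0.0091
t 13.17 tcp [0.5676 0.0587 0.2046] xax [-0.003 -0.    -1.   ] yax [-0.138  0.99   0.   ] zax [ 0.99   0.138 -0.003] F [ 0.  -0.2 -4. ] M [-0.06  0.21 -0.01] op 0.0091 q [-0.03 -0.07  1.74 -0.    1.48 -1.74]
[[ 9.904e-01 -1.380e-01  2.700e-03  6.291e-01]
 [ 1.380e-01  9.904e-01  2.000e-04  6.720e-02]
 [-2.700e-03  2.000e-04  1.000e+00  1.030e-01]
 [ 0.000e+00  0.000e+00  0.000e+00  1.000e+00]]
```

View pics/t.png

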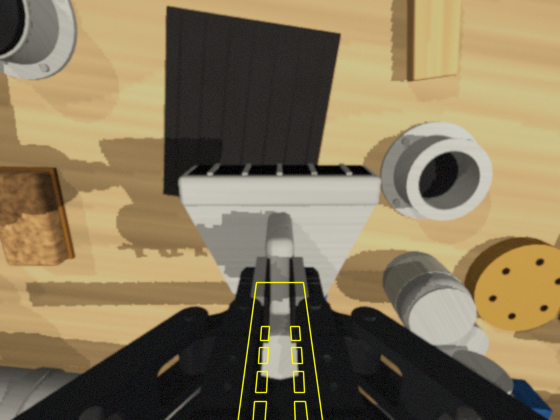

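View pics/u.png

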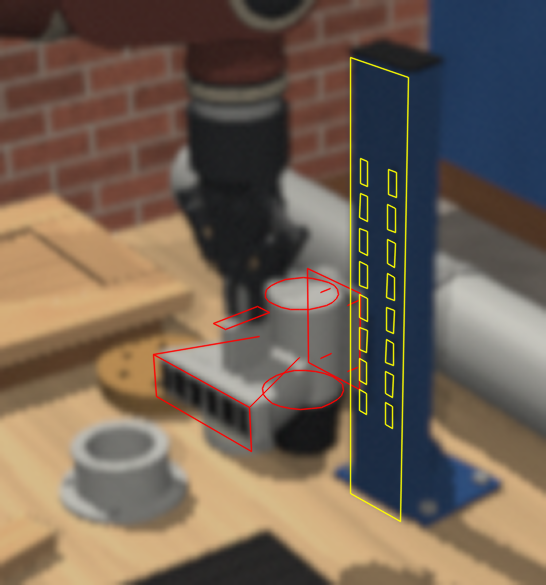

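View pics/v.png

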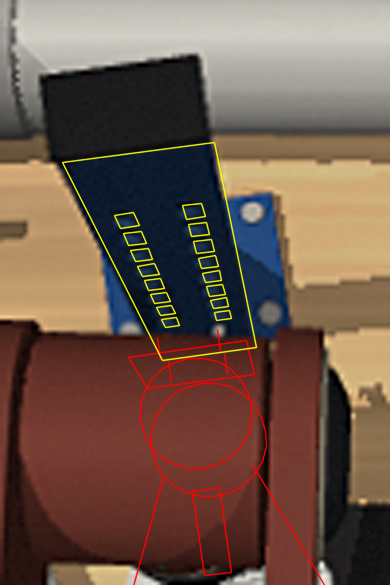

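```bash
python3 -m handwheel '[[0.0,[0,-0.01,-0.005],[0,0,0]],[0.0,[0,-0.025,-0.005],[0,0,0]],[0.0,[0,-0.025,-0.005],[0,0,0]],[0.0,[0,-0.025,-0.005],[0,0,0]],[0.0,[0,-0.025,0],[0,0,0]],[0.0,[0,-0.01,0],[0,0,0]],[0.0,[0,0,0],[0,0,0]],[0.0,[0,0,0],[0,0,0]],[0.0,[0,0,0],[0,0,0]]]'
python3 - <<'E'
from h import *
o,M=obs()
im=ctrl.get_image('wrist')[:,:,::-1].copy();cv2.imwrite('pics/w0.png',im)
obs()
print(ctrl.tip_of('upright_row','wrist'))
U=np.load('U.npy');TU=hoodT([*U,0])
draw(im,'wrist',TU,UL,o,(0,255,255));cv2.imwrite('pics/w.png',im)
E
```

```text
t: 14.07
tool_pos: [0.565, -0.062, 0.2058]
tool_rot: [-0.109, 1.568, 0.11]
contact_force: [-0.6, 0.2, -3.7]
opening: 0.0098
t 14.07 tcp [ 0.565  -0.062   0.2058] xax [-0.     0.001 -1.   ] yax [-0.139  0.99   0.001] zax [ 0.99   0.139 -0.   ] F [-0.6  0.2 -3.7] M [-0.03  0.16  0.01] op 0.0098 q [-0.24 -0.08  1.74  0.    1.48 -1.95]
t 14.12 tcp [ 0.5651 -0.0617  0.2058] xax [-0.     0.001 -1.   ] yax [-0.139  0.99   0.001] zax [ 0.99   0.139 -0.   ] F [ 0.6 -0.3 -3.4] M [0.01 0.17 0.02] op 0.0096 q [-0.24 -0.08  1.74  0.    1.48 -1.95]
[]
```

View pics/w.png

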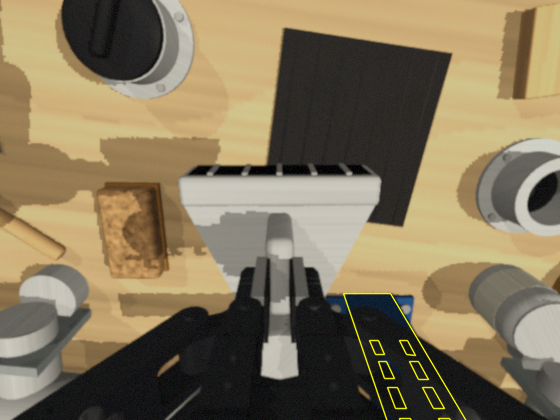

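View pics/w0.png

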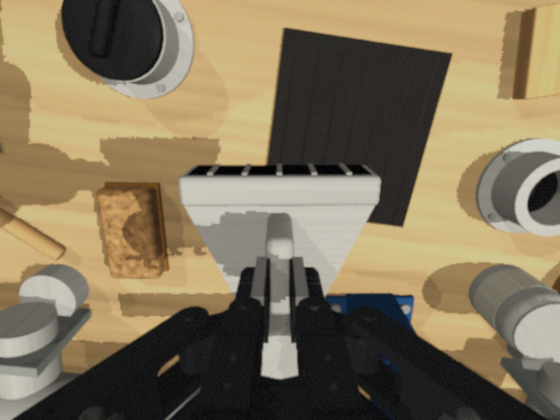

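```bash
python3 -m handwheel '[[0.0,[0,-0.015,0],[0,0,0]],[0.0,[0,-0.025,0],[0,0,0]],[0.0,[0,-0.025,0],[0,0,0]],[0.0,[0,-0.025,0],[0,0,0]],[0.0,[0,-0.01,0],[0,0,0]],[0.0,[0,0,0],[0,0,0]],[0.0,[0,0,0],[0,0,0]],[0.0,[0,0,0],[0,0,0]]]'
python3 - <<'E'
from h import *
o,M=obs()
im=ctrl.get_image('wrist')[:,:,::-1].copy();cv2.imwrite('pics/x0.png',im)
obs()
print(ctrl.tip_of('upright_row','wrist'))
U=np.load('U.npy');TU=hoodT([*U,0])
a=crop(im,'wrist',(380,270,560,420),4,[(TU,UL,(0,255,255))],o);cv2.imwrite('pics/x.png',a)
cv2.imwrite('pics/x1.png',np.clip(crop(im,'wrist',(380,270,560,420),4,[],o)*1.8,0,255).astype(np.uint8))
E
```

```text
t: 14.83
tool_pos: [0.579, -0.1607, 0.2056]
tool_rot: [-0.109, 1.568, 0.11]
contact_force: [-0.2, 1.0, -3.6]
opening: 0.0087
t 14.83 tcp [ 0.579  -0.1607  0.2056] xax [-0.     0.001 -1.   ] yax [-0.139  0.99   0.001] zax [ 0.99   0.139 -0.   ] F [-0.2  1.  -3.6] M [-0.05  0.16 -0.  ] op 0.0087 q [-0.39 -0.    1.67  0.    1.48 -2.11]
t 14.88 tcp [ 0.579  -0.1605  0.2057] xax [-0.     0.001 -1.   ] yax [-0.139  0.99   0.001] zax [ 0.99   0.139 -0.   ] F [ 0.2 -0.2 -3.4] M [0.02 0.19 0.03] op 0.009 q [-0.39 -0.    1.67  0.    1.48 -2.11]
[{'centre': [387.3, 522.4], 'score': 0.79}]
```

View pics/x.png

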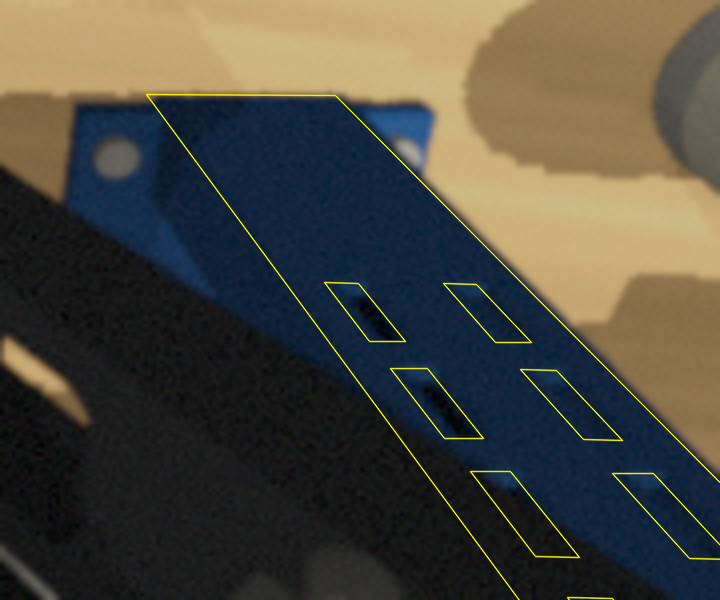

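View pics/x1.png

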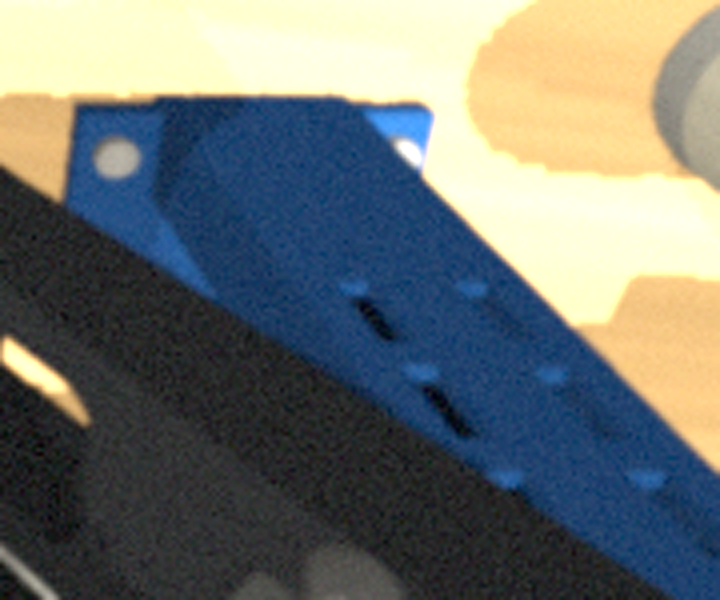

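Run:
```python
from h import *
o,M=obs()
im=cv2.imread('pics/x0.png')
U=np.load('U.npy');TU=hoodT([*U,0])
e=np.clip(im.astype(float)*2.2,0,255).astype(np.uint8)
x0,y0,x1,y1=410,290,540,395
a=crop(e,'wrist',(x0,y0,x1,y1),6,[],o)
for y in range(0,a.shape[0],60): cv2.putText(a,str(y0+y//6),(0,y+10),0,.35,(255,255,255))
for x in range(0,a.shape[1],60): cv2.putText(a,str(x0+x//6),(x,10),0,.35,(255,255,255)); cv2.line(a,(x,12),(x,16),(255,255,255))
cv2.imwrite('pics/y.png',a[:600])
for z in(90,120,150):
  for y in(-16,16): print(z,y,proj('wrist',tf(TU,np.array([[0,y,z],[5,y,z]])/1000),o).round(1).tolist())
```

```text
t 14.93 tcp [ 0.5791 -0.1605  0.2058] xax [-0.  0. -1.] yax [-0.14  0.99  0.  ] zax [ 0.99  0.14 -0.  ] F [ 0.1 -0.  -3.6] M [-0.04  0.16  0.02] op 0.009 q [-0.39 -0.    1.67  0.    1.48 -2.11]
90 -16 [[464.6, 340.2], [463.8, 343.9]]
90 16 [[494.2, 340.4], [493.3, 344.2]]
120 -16 [[481.5, 361.6], [480.5, 365.6]]
120 16 [[513.8, 361.9], [512.7, 365.9]]
150 -16 [[501.7, 387.3], [500.5, 391.5]]
150 16 [[537.4, 387.7], [536.0, 392.0]]
```

View pics/y.png

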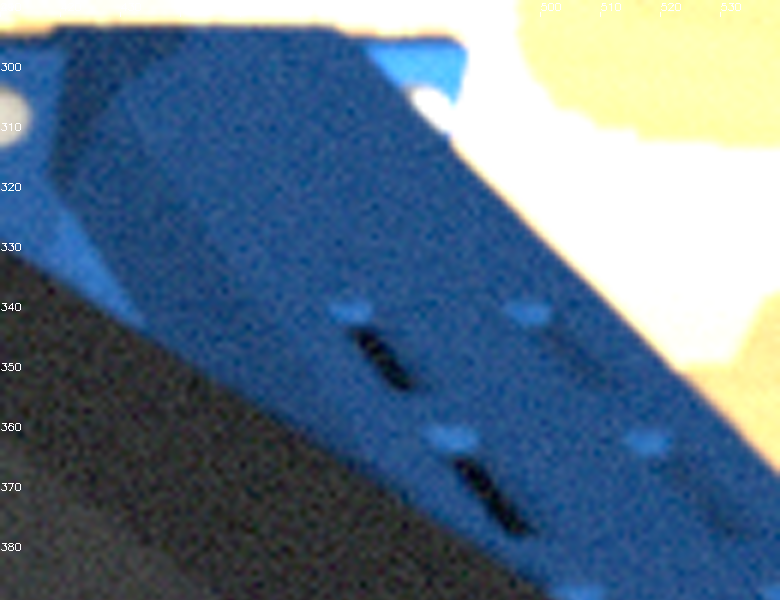

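Run:
```python
from h import *
o,M=obs()
Tt=np.eye(4);Tt[:3,:3]=M;Tt[:3,3]=o['tool_pos']
Th=np.eye(4);Th[:3,:3]=np.array([[0,0,-1],[0,1,0],[1,0,0]]);Th[:3,3]=[.1015,0,.0623]
TH=Tt@Th
im=cv2.imread('pics/x0.png')
a=crop(im,'wrist',(160,140,400,320),3.3,[(TH,HL,(0,0,255))],o);cv2.imwrite('pics/z.png',a)
np.save('ox.npy',np.r_[o['tool_pos'],o['tool_rot']])
```

```text
t 14.93 tcp [ 0.5791 -0.1605  0.2058] xax [-0.  0. -1.] yax [-0.14  0.99  0.  ] zax [ 0.99  0.14 -0.  ] F [ 0.1 -0.  -3.6] M [-0.04  0.16  0.02] op 0.009 q [-0.39 -0.    1.67  0.    1.48 -2.11]
```

View pics/z.png

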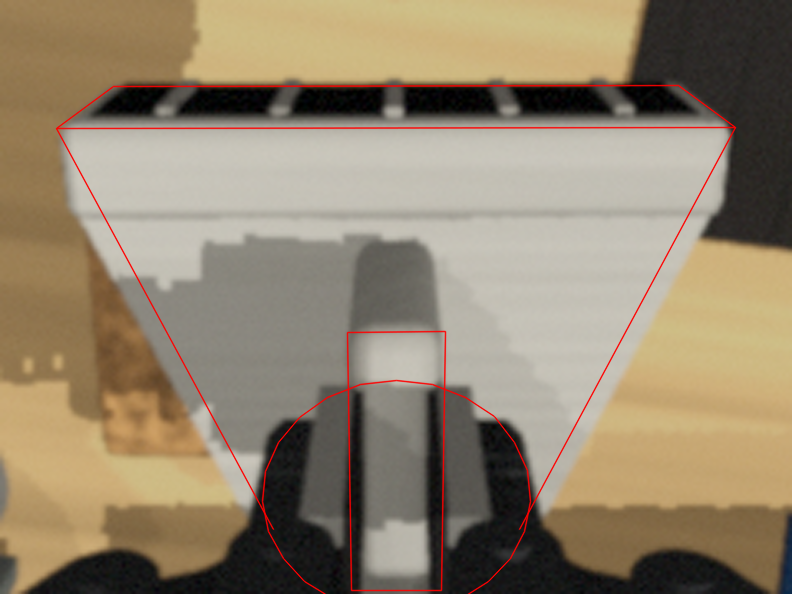

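```bash
python3 -m handwheel '[[0.0,[0,0.015,-0.005],[0,0,0]],[0.0,[0,0.03,-0.005],[0,0,0]],[0.0,[0,0.035,-0.005],[0,0,0]],[0.0,[0,0.04,-0.005],[0,0,0]],[0.0,[0,0.04,-0.005],[0,0,0]],[0.0,[0,0.04,0],[0,0,0]],[0.0,[0,0.04,0],[0,0,0]],[0.0,[0,0.04,0],[0,0,0]],[0.0,[0,0.04,0],[0,0,0]],[0.0,[0,0.04,0],[0,0,0]]]' && python3 -m handwheel '[[0.0,[0,0.04,0],[0,0,0]],[0.0,[0,0.03,0.005],[0,0,0]],[0.0,[0,0.015,0.005],[0,0,0]],[0.0,[0,0,0.008],[0,0,0]],[0.0,[0,0,0],[0,0,0]],[0.0,[0,0,0],[0,0,0]],[0.0,[0,0,0],[0,0,0]]]'
python3 - <<'E'
from h import *
o,M=obs()
im=ctrl.get_image('wrist')[:,:,::-1].copy();cv2.imwrite('pics/aa0.png',im)
o2,_=obs()
np.save('oa.npy',np.r_[o['tool_pos'],o['tool_rot']])
U=np.load('U.npy');TU=hoodT([*U,0])
draw(im,'wrist',TU,UL,o,(0,255,255));cv2.imwrite('pics/aa.png',im)
E
```

```text
t: 15.77
tool_pos: [0.5029, 0.1943, 0.2061]
tool_rot: [-0.109, 1.568, 0.11]
contact_force: [0.7, -0.5, -3.7]
opening: 0.0089
t: 16.35
tool_pos: [0.5106, 0.277, 0.2057]
tool_rot: [-0.108, 1.569, 0.107]
contact_force: [0.3, -0.3, -3.4]
opening: 0.0092
t 16.35 tcp [0.5106 0.277  0.2057] xax [-0.001 -0.    -1.   ] yax [-0.137  0.991 -0.   ] zax [ 0.991  0.137 -0.001] F [ 0.3 -0.3 -3.4] M [-0.05  0.16  0.01] op 0.0092 q [ 0.37 -0.05  1.72 -0.    1.48 -1.34]
t 16.4 tcp [0.5107 0.2769 0.2057] xax [-0. -0. -1.] yax [-0.136  0.991 -0.   ] zax [ 0.991  0.136 -0.   ] F [ 1.2  0.5 -4.3] M [-0.06  0.2   0.01] op 0.0094 q [ 0.37 -0.05  1.72 -0.    1.48 -1.34]
```

View pics/aa.png

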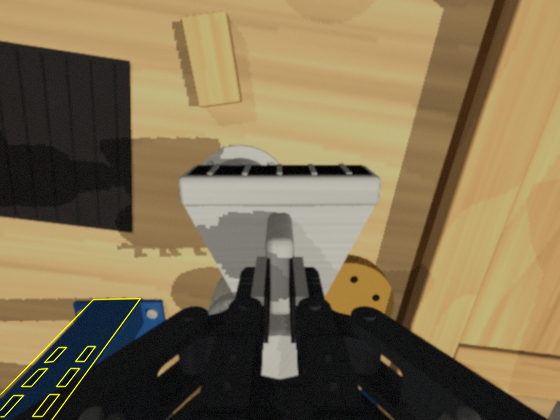

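Run:
```python
from h import *
im=cv2.imread('pics/aa0.png')
e=np.clip(im.astype(float)*2.2,0,255).astype(np.uint8)
x0,y0,x1,y1=10,290,140,390
a=crop(e,'wrist',(x0,y0,x1,y1),6,[])
for y in range(0,a.shape[0],60): cv2.putText(a,str(y0+y//6),(0,y+10),0,.35,(255,255,255))
for x in range(0,a.shape[1],60): cv2.putText(a,str(x0+x//6),(x,10),0,.35,(0,0,255)); cv2.line(a,(x,12),(x,16),(0,0,255))
cv2.imwrite('pics/ab.png',a[:600])
```

```text
(no output)
```

View pics/ab.png

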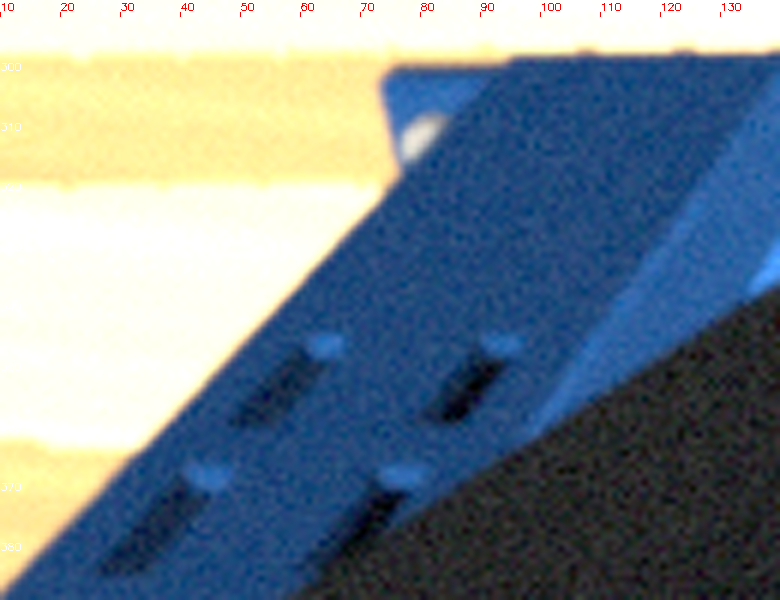

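```bash
cat > fitU.py <<'E'
from h import *
from scipy.optimize import least_squares as ls
ob={}
for k in('ox','oa'):
    v=np.load(k+'.npy');ob[k]=dict(tool_pos=v[:3],tool_rot=v[3:])
A=lambda x,y:(10+x/6-.4,290+y/6-.4)
B=lambda x,y:(410+x/6-.4,290+y/6-.4)
lips=[('oa',-16,90,A(325,345)),('oa',16,90,A(501,345)),('oa',-16,120,A(210,475)),('oa',16,120,A(402,475)),
('ox',-16,90,B(350,311)),('ox',16,90,B(527,313)),('ox',-16,120,B(452,438)),('ox',16,120,B(648,441))]
edges=[('oa',-32,A(400,180)),('oa',-32,A(100,490)),('oa',32,A(770,110)),('oa',32,A(540,410)),('ox',32,B(690,375)),('ox',32,B(450,145))]
def run(keys,zfree=False,ed=True):
    L=[l for l in lips if l[0] in keys];E=[e for e in edges if e[0] in keys] if ed else []
    def r(p):
        T=hoodT([p[0],p[1],p[2],p[3] if zfree else 0]);out=[]
        for k,y,z,uv in L: out+=list(proj('wrist',tf(T,np.array([2.5,y,z])/1000),ob[k])[0]-uv)
        for k,y,uv in E:
            a,b=proj('wrist',tf(T,np.array([[0,y,0],[0,y,150]])/1000),ob[k]);d=(b-a)/np.linalg.norm(b-a);w=np.array(uv)-a
            out.append(d[0]*w[1]-d[1]*w[0])
        return np.array(out)
    s=ls(r,[.711,.079,.138]+([0] if zfree else []));print(keys,zfree,np.round(s.x,4),np.degrees(s.x[2]).round(2),np.round(r(s.x),1));return s.x
run(['oa']);run(['ox']);run(['oa','ox']);run(['oa','ox'],True);run(['oa','ox'],True,False)
E
python3 fitU.py
```

```text
['oa'] False [0.71   0.0813 0.1293] 7.41 [ 0.9  0.6  0.9  0.5  0.6  0.8  0.7  0.7 -1.4 -0.9 -2.3 -0. ]
['ox'] False [0.7099 0.0824 0.1129] 6.47 [-0.  -0.3 -0.1  0.2  0.1  0.  -0.4  0.5 -0.3  1.2]
['oa', 'ox'] False [0.7098 0.0817 0.1254] 7.19 [ 1.2  0.4  1.3  0.4  1.   0.6  1.1  0.6 -0.5 -0.3 -0.5 -0.1 -0.5 -0.
 -0.9  0.1 -1.3 -0.8 -2.1  0.3 -0.3  1.2]
['oa', 'ox'] True [7.095e-01 8.170e-02 1.237e-01 5.000e-04] 7.09 [ 0.8  0.5  1.   0.6  0.6  0.8  0.7  0.8 -0.2 -0.2 -0.2  0.1 -0.1  0.2
 -0.4  0.4 -1.5 -1.  -2.2  0.2 -0.1  1.3]
['oa', 'ox'] True [0.7086 0.0813 0.13   0.001 ] 7.45 [ 0.1  0.2  0.3  0.1 -0.3  0.5 -0.   0.3 -0.1 -0.5  0.1 -0.4  0.1 -0.1
 -0.2 -0.1]
```

```bash
python3 -m handwheel '[[0.0,[0,-0.015,0],[0,0,0]],[0.0,[0,-0.03,0],[0,0,0]],[0.0,[0,-0.035,0],[0,0,0]],[0.0,[0,-0.035,0.005],[0,0,0]],[0.0,[0,-0.035,0.005],[0,0,0]],[0.0,[0,-0.03,0.007],[0,0,0]],[0.0,[0,-0.025,0.007],[0,0,0]],[0.0,[-0.0023,-0.0151,0.0078],[0.5,0,0]],[0.0,[0,0,0],[0,0,0]],[0.0,[0,0,0],[0,0,0]]]' && python3 -m handwheel '[[0.0,[0,0,0],[0,0,0]],[0.0,[0,0,0],[0,0,0]],[0.0,[0,0,0],[0,0,0]]]'
cat > st.py <<'E'
from h import *
import sys
o,M=obs()
U=[.7090,.0813,np.radians(7.45)];TU=hoodT([*U,.001])
s=ctrl.get_image('side')[:,:,::-1].copy()
Tt=np.eye(4);Tt[:3,:3]=M;Tt[:3,3]=o['tool_pos']
Th=np.eye(4);Th[:3,:3]=np.array([[0,0,-1],[0,1,0],[1,0,0]]);Th[:3,3]=[.1015,0,.0623]
TH=Tt@Th;R_=np.linalg.inv(TU)@TH
print('hood in upright: pos mm',np.round(R_[:3,3]*1000,1),'tabs',np.round((tf(R_,[.034,0,.055])*1000)[0],1),'yaw',np.degrees(np.arctan2(R_[1,0],R_[0,0])).round(2),'pitch',np.degrees(R_[2,0]).round(2),'roll',np.degrees(R_[2,1]).round(2))
e=np.clip(s.astype(float)*1.6,0,255).astype(np.uint8)
b=(230,100,340,210)
a=crop(e,'side',b,3.6,[]);c=crop(e,'side',b,3.6,[(TH,HL,(0,0,255)),(TU,UL,(0,255,255))])
cv2.imwrite(f'pics/{sys.argv[1]}.png',np.hstack([a,c]))
E
python3 st.py ac
```

```text
t: 17.23
tool_pos: [0.5729, 0.0635, 0.2084]
tool_rot: [-0.099, 1.568, 0.101]
contact_force: [0.7, -0.3, -3.7]
opening: 0.0092
t: 17.48
tool_pos: [0.5722, 0.0654, 0.208]
tool_rot: [-0.103, 1.569, 0.103]
contact_force: [0.6, -0.9, -2.7]
opening: 0.0094
t 17.48 tcp [0.5722 0.0654 0.208 ] xax [-0.  0. -1.] yax [-0.131  0.991  0.   ] zax [ 0.991  0.131 -0.   ] F [ 0.6 -0.9 -2.7] M [-0.08  0.18  0.02] op 0.0094 q [-0.02 -0.07  1.72  0.    1.48 -1.72]
hood in upright: pos mm [-75.4   2.1 105.5] tabs [-41.4   2.1 160.5] yaw 0.07 pitch -0.02 roll 0.01
```

View pics/ac.png

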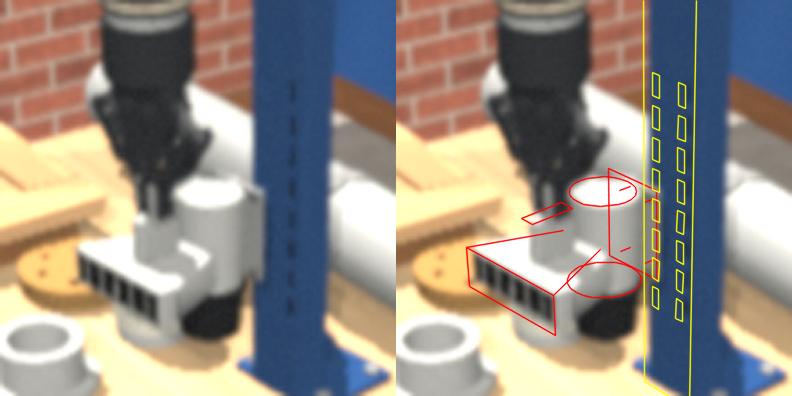

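```bash
python3 -m handwheel '[[0.0,[0,-0.002,0.004],[0,0,0]],[0.0,[0,0,0.006],[0,0,0]],[0.0,[0,0,0.006],[0,0,0]],[0.0,[0,0,0.006],[0,0,0]],[0.0,[0,0,0.003],[0,0,0]],[0.0,[0,0,0],[0,0,0]],[0.0,[0,0,0],[0,0,0]],[0.0,[0,0,0],[0,0,0]],[0.0,[0,0,0],[0,0,0]]]'
python3 st.py ad
```

```text
t: 18.28
tool_pos: [0.5975, 0.0657, 0.208]
tool_rot: [-0.102, 1.569, 0.102]
contact_force: [0.3, -0.2, -3.3]
opening: 0.0091
t 18.28 tcp [0.5975 0.0657 0.208 ] xax [-0. -0. -1.] yax [-0.129  0.992  0.   ] zax [ 0.992  0.129 -0.   ] F [ 0.3 -0.2 -3.3] M [-0.    0.19 -0.02] op 0.0091 q [-0.01 -0.01  1.67 -0.    1.48 -1.71]
hood in upright: pos mm [-50.3  -1.1 105.5] tabs [-16.3  -1.1 160.5] yaw -0.02 pitch -0.02 roll 0.0
```

View pics/ad.png

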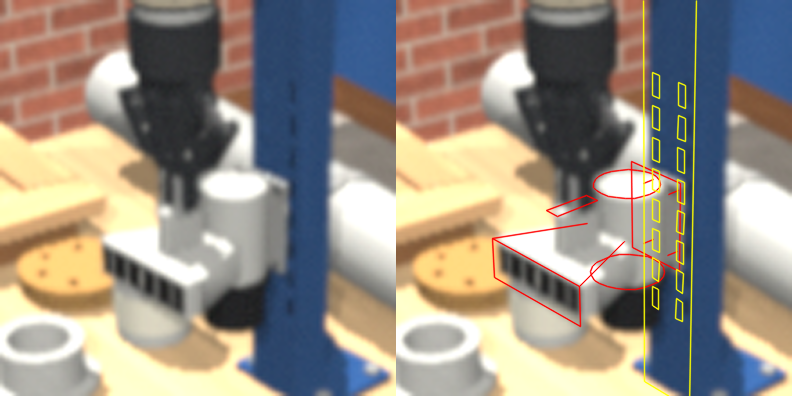

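```bash
python3 -m handwheel '[[0.0,[0,0.001,0],[0,0,0]],[0.0,[0,0,0.002],[0,0,0]],[0.0,[0,0,0.002],[0,0,0]],[0.0,[0,0,0.002],[0,0,0]],[0.0,[0,0,0.002],[0,0,0]],[0.0,[0,0,0],[0,0,0]],[0.0,[0,0,0],[0,0,0]],[0.0,[0,0,0],[0,0,0]]]'
python3 st.py ae
```

```text
t: 19.0
tool_pos: [0.6055, 0.0677, 0.2081]
tool_rot: [-0.102, 1.569, 0.102]
contact_force: [0.1, -0.3, -4.1]
opening: 0.0093
t 19.0 tcp [0.6055 0.0677 0.2081] xax [-0. -0. -1.] yax [-0.129  0.992 -0.   ] zax [ 0.992  0.129 -0.   ] F [ 0.1 -0.3 -4.1] M [-0.03  0.12 -0.  ] op 0.0093 q [-0.01  0.01  1.65 -0.    1.48 -1.71]
hood in upright: pos mm [-4.210e+01 -1.000e-01  1.055e+02] tabs [-8.100e+00 -1.000e-01  1.605e+02] yaw -0.01 pitch -0.01 roll -0.0
```

```bash
python3 -m handwheel '[[0.0,[0,0,0.002],[0,0,0]],[0.0,[0,0,0.002],[0,0,0]],[0.0,[0,0,0],[0,0,0]],[0.0,[0,0,0],[0,0,0]],[0.0,[0,0,0],[0,0,0]]]'
python3 st.py af
```

```text
t: 19.47
tool_pos: [0.6094, 0.0682, 0.2081]
tool_rot: [-0.102, 1.568, 0.102]
contact_force: [-0.7, 0.7, -3.0]
opening: 0.0093
t 19.47 tcp [0.6094 0.0682 0.2081] xax [-0. -0. -1.] yax [-0.129  0.992 -0.   ] zax [ 0.992  0.129 -0.   ] F [-0.7  0.7 -3. ] M [-0.04  0.15  0.  ] op 0.0093 q [-0.01  0.02  1.64 -0.    1.48 -1.71]
hood in upright: pos mm [-3.810e+01 -1.000e-01  1.056e+02] tabs [-4.100e+00 -1.000e-01  1.606e+02] yaw -0.01 pitch -0.01 roll -0.0
```

View pics/af.png

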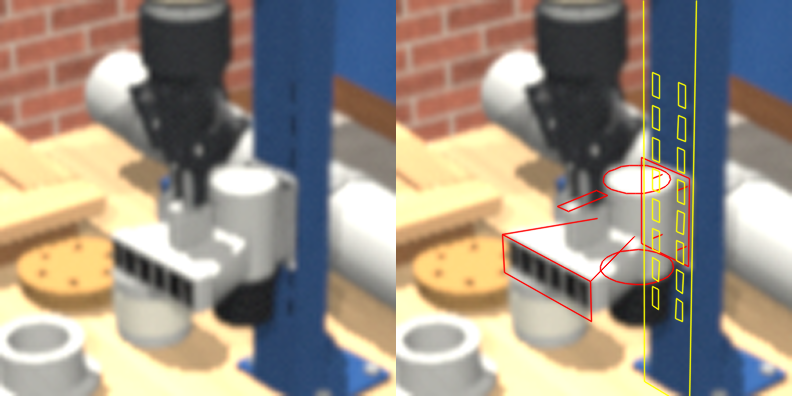

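Tabs are going in freely; continue until the plate meets the face.

```bash
python3 -m handwheel '[[0.0,[0,0,0.002],[0,0,0]],[0.0,[0,0,0.0015],[0,0,0]],[0.0,[0,0,0.001],[0,0,0]],[0.0,[0,0,0],[0,0,0]],[0.0,[0,0,0],[0,0,0]]]'
python3 st.py ag
```

```text
t: 19.93
tool_pos: [0.614, 0.0688, 0.2081]
tool_rot: [-0.102, 1.569, 0.102]
contact_force: [0.2, 0.0, -3.6]
opening: 0.0091
t 19.93 tcp [0.614  0.0688 0.2081] xax [-0.  0. -1.] yax [-0.129  0.992  0.   ] zax [ 0.992  0.129 -0.   ] F [ 0.2  0.  -3.6] M [-0.03  0.23 -0.01] op 0.0091 q [-0.01  0.03  1.63  0.    1.48 -1.71]
hood in upright: pos mm [-3.360e+01 -1.000e-01  1.055e+02] tabs [ 4.000e-01 -1.000e-01  1.605e+02] yaw -0.01 pitch -0.01 roll 0.0
```

```bash
python3 -m handwheel '[[0.0,[0,0,0.001],[0,0,0]],[0.0,[0,0,0.001],[0,0,0]],[0.0,[0,0,0],[0,0,0]],[0.0,[0,0,0],[0,0,0]]]';python3 -m handwheel '[[0.0,[0,0,0.0007],[0,0,0]],[0.0,[0,0,0],[0,0,0]],[0.0,[0,0,0],[0,0,0]]]'
```

```text
t: 20.32
tool_pos: [0.6148, 0.0687, 0.2076]
tool_rot: [-0.102, 1.572, 0.101]
contact_force: [-5.0, -2.1, -2.1]
opening: 0.0094
t: 20.57
tool_pos: [0.6148, 0.0686, 0.2074]
tool_rot: [-0.103, 1.574, 0.101]
contact_force: [-7.2, -2.5, -2.4]
opening: 0.0093
```

```bash
python3 -m handwheel '[[0.0,[0,0,-0.001],[0,0,0]],[0.0,[0.002,0,0],[0,0,0]],[0.0,[0.002,0,0],[0,0,0]],[0.0,[0.002,0,0],[0,0,0]],[0.0,[0.001,0,0],[0,0,0]],[0.0,[0,0,0],[0,0,0]],[0.0,[0,0,0],[0,0,0]],[0.0,[0,0,0],[0,0,0]]]'; python3 st.py ah
```

```text
t: 21.23
tool_pos: [0.6149, 0.069, 0.2013]
tool_rot: [-0.102, 1.57, 0.102]
contact_force: [-4.7, -1.7, -1.1]
opening: 0.0092
t 21.23 tcp [0.6149 0.069  0.2013] xax [-0.002 -0.    -1.   ] yax [-0.13   0.992  0.   ] zax [ 0.992  0.13  -0.002] F [-4.7 -1.7 -1.1] M [-0.1   0.91  0.14] op 0.0092 q [-0.01  0.04  1.63 -0.    1.47 -1.71]
hood in upright: pos mm [-32.8   0.   98.7] tabs [  1.3   0.  153.6] yaw 0.01 pitch -0.1 roll 0.0
```

View pics/ah.png

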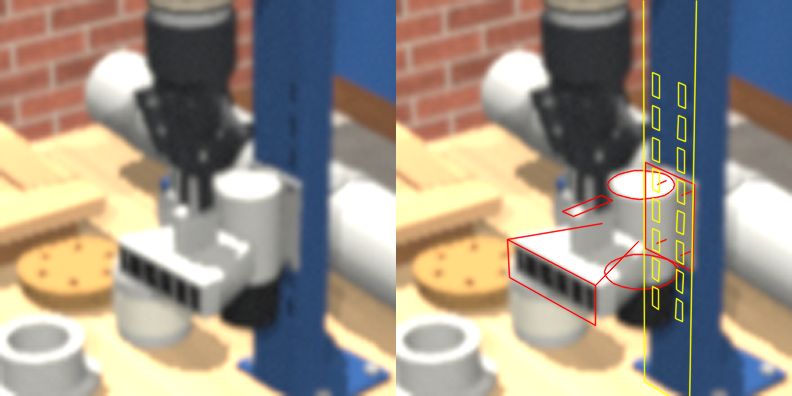

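```bash
python3 -m handwheel '[[0.0,[0.001,0,-0.0003],[0,0,0]],[0.0,[0.001,0,0],[0,0,0]],[0.0,[0,0,0],[0,0,0]],[0.0,[0,0,0],[0,0,0]]]';python3 -m handwheel '[[0.0,[0.001,0,0],[0,0,0]],[0.0,[0,0,0],[0,0,0]],[0.0,[0,0,0],[0,0,0]]]';python3 -m handwheel '[[0.0,[0.001,0,0],[0,0,0]],[0.0,[0,0,0],[0,0,0]],[0.0,[0,0,0],[0,0,0]]]'; python3 st.py ai
```

```text
t: 21.62
tool_pos: [0.6149, 0.0691, 0.1994]
tool_rot: [-0.102, 1.569, 0.102]
contact_force: [-5.6, -0.8, -0.6]
opening: 0.0092
t: 21.87
tool_pos: [0.6149, 0.0691, 0.1984]
tool_rot: [-0.102, 1.569, 0.102]
contact_force: [-5.0, -1.2, -1.2]
opening: 0.0092
t: 22.12
tool_pos: [0.6149, 0.0691, 0.1975]
tool_rot: [-0.102, 1.569, 0.102]
contact_force: [-5.5, -1.6, -1.2]
opening: 0.0094
t 22.12 tcp [0.6149 0.0691 0.1975] xax [-0.001  0.    -1.   ] yax [-0.13   0.992  0.   ] zax [ 0.992  0.13  -0.001] F [-5.5 -1.6 -1.2] M [-0.08  0.91  0.15] op 0.0094 q [-0.01  0.04  1.63  0.    1.46 -1.71]
hood in upright: pos mm [-32.7   0.1  94.9] tabs [1.400e+00 1.000e-01 1.499e+02] yaw 0.01 pitch -0.05 roll 0.01
```

View pics/ai.png

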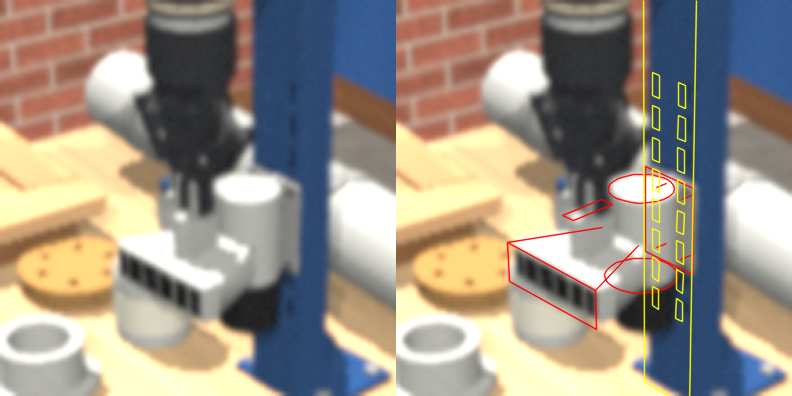

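Not yet seated; keep lowering in small steps until the vertical force rises.

```bash
python3 -m handwheel '[[0.0,[0.001,0,0],[0,0,0]],[0.0,[0,0,0],[0,0,0]],[0.0,[0,0,0],[0,0,0]]]';python3 -m handwheel '[[0.0,[0.001,0,0],[0,0,0]],[0.0,[0,0,0],[0,0,0]],[0.0,[0,0,0],[0,0,0]]]'
```

```text
t: 22.42
tool_pos: [0.6149, 0.0691, 0.1967]
tool_rot: [-0.102, 1.569, 0.102]
contact_force: [-5.4, -0.7, 0.5]
opening: 0.0091
t: 22.67
tool_pos: [0.6149, 0.069, 0.1967]
tool_rot: [-0.102, 1.569, 0.102]
contact_force: [-7.6, -1.3, 2.6]
opening: 0.0093
```

```bash
python3 -m handwheel '[[0.0,[0.002,0,0],[0,0,0]],[0.0,[0.002,0,0],[0,0,0]],[0.0,[0,0,0],[0,0,0]],[0.0,[0,0,0],[0,0,0]]]'; python3 st.py aj
```

```text
t: 23.0
tool_pos: [0.6139, 0.0689, 0.1951]
tool_rot: [-0.103, 1.571, 0.102]
contact_force: [-15.8, -1.8, 13.3]
opening: 0.0089
t 23.0 tcp [0.6139 0.0689 0.1951] xax [-0.003 -0.001 -1.   ] yax [-0.13   0.992 -0.   ] zax [ 0.991  0.13  -0.003] F [-15.8  -1.8  13.3] M [-0.22  2.62  0.25] op 0.0089 q [-0.01  0.04  1.64 -0.    1.46 -1.71]
hood in upright: pos mm [-33.9   0.   92.4] tabs [3.000e-01 1.000e-01 1.473e+02] yaw 0.02 pitch -0.16 roll -0.02
```

View pics/aj.png

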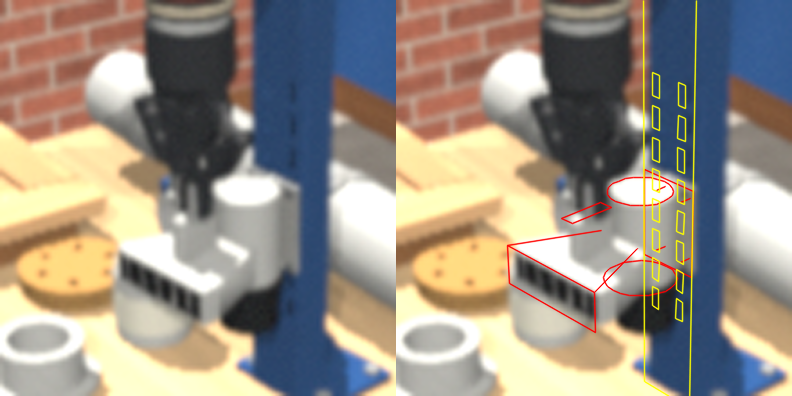

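```bash
python3 -m handwheel '[[0.0,[-0.002,0,0],[0,0,0]],[0.0,[-0.0015,0,0],[0,0,0]],[0.0,[0,0,0],[0,0,0]],[0.0,[0,0,0],[0,0,0]]]'; python3 -m handwheel '[[0.012,[0,0,0],[0,0,0]],[0.02,[0,0,0],[0,0,0]],[0.03,[0,0,0],[0,0,0]],[0.04,[0,0,0],[0,0,0]],[0.05,[0,0,0],[0,0,0]],[0.06,[0,0,0],[0,0,0]],[0.06,[0,0,0],[0,0,0]]]' 20; python3 st.py ak
```

```text
t: 23.38
tool_pos: [0.6149, 0.0692, 0.1965]
tool_rot: [-0.102, 1.569, 0.103]
contact_force: [-7.5, -0.6, 4.2]
opening: 0.0097
t: 23.97
tool_pos: [0.6156, 0.069, 0.1947]
tool_rot: [-0.102, 1.568, 0.102]
contact_force: [-0.2, -0.0, -0.1]
opening: 0.0596
t 23.97 tcp [0.6156 0.069  0.1947] xax [ 0.001  0.    -1.   ] yax [-0.129  0.992 -0.   ] zax [0.992 0.129 0.001] F [-0.2 -0.  -0.1] M [-0.01  0.02 -0.01] op 0.0596 q [-0.01  0.05  1.64  0.    1.46 -1.71]
hood in upright: pos mm [-31.9  -0.1  92.3] tabs [ 2.100e+00 -1.000e-01  1.473e+02] yaw -0.02 pitch 0.04 roll -0.0
```

View pics/ak.png

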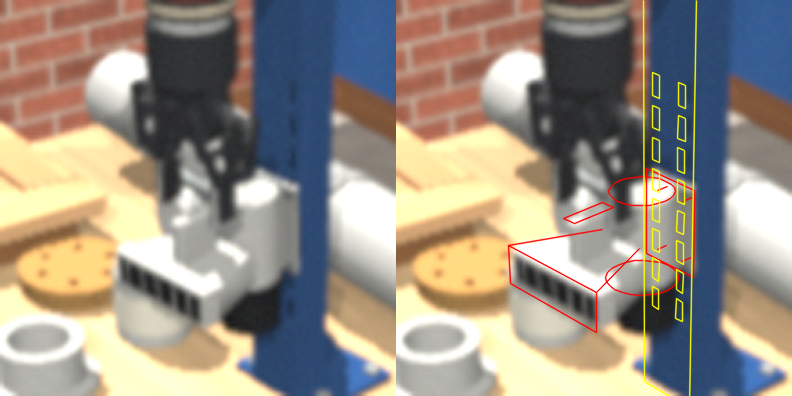

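```bash
python3 -m handwheel '[[0.06,[-0.005,0,0],[0,0,0]],[0.06,[-0.015,0,0],[0,0,0]],[0.06,[-0.02,0,0],[0,0,0]],[0.06,[-0.02,0,0],[0,0,0]],[0.06,[-0.02,0,-0.01],[0,0,0]],[0.06,[-0.01,0,-0.03],[0,0,0]],[0.06,[0,0,-0.03],[0,0,0]],[0.06,[0,0,-0.02],[0,0,0]],[0.06,[0,0,0],[0,0,0]],[0.06,[0,0,0],[0,0,0]]]'
cat > pk.py <<'E'
from h import *
import sys
o,M=obs()
U=[.7102,.0813,np.radians(7.45)];TU=hoodT([*U,0.]);d=float(sys.argv[2])
TH=TU@hoodT([-.034,0,0,.095+d])
s=ctrl.get_image('side')[:,:,::-1].copy();w=ctrl.get_image('wrist')[:,:,::-1].copy();t=ctrl.get_image('top')[:,:,::-1].copy()
e=np.clip(s.astype(float)*1.5,0,255).astype(np.uint8)
b=(230,110,330,215)
a=crop(e,'side',b,3.9,[]);c=crop(e,'side',b,3.9,[(TH,HL,(0,0,255)),(TU,UL,(0,255,255))])
cv2.imwrite(f'pics/{sys.argv[1]}s.png',np.hstack([a,c]))
cv2.imwrite(f'pics/{sys.argv[1]}w0.png',w)
draw(w,'wrist',TH,HL,o);draw(w,'wrist',TU,UL,o,(0,255,255));cv2.imwrite(f'pics/{sys.argv[1]}w.png',w)
cv2.imwrite(f'pics/{sys.argv[1]}t.png',crop(t,'top',(190,60,290,210),3.9,[]))
E
python3 pk.py al 0
```

```text
t: 24.85
tool_pos: [0.5261, 0.0573, 0.2866]
tool_rot: [-0.102, 1.565, 0.101]
contact_force: [0.3, -0.3, -0.7]
opening: 0.0601
t 24.85 tcp [0.5261 0.0573 0.2866] xax [ 0.003 -0.    -1.   ] yax [-0.129  0.992 -0.001] zax [0.992 0.129 0.003] F [ 0.3 -0.3 -0.7] M [-0.01  0.03 -0.05] op 0.0601 q [-0.03 -0.22  1.73  0.    1.62 -1.73]
```

View pics/als.png

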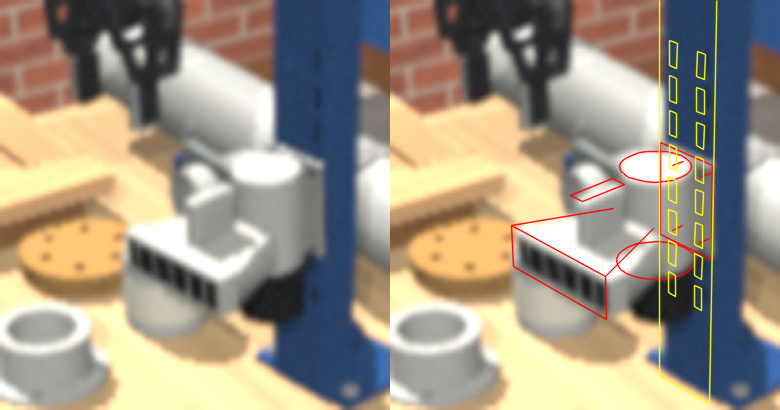

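View pics/alw.png

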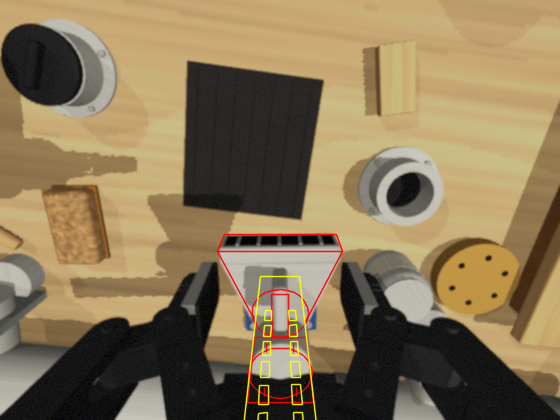

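View pics/alt.png

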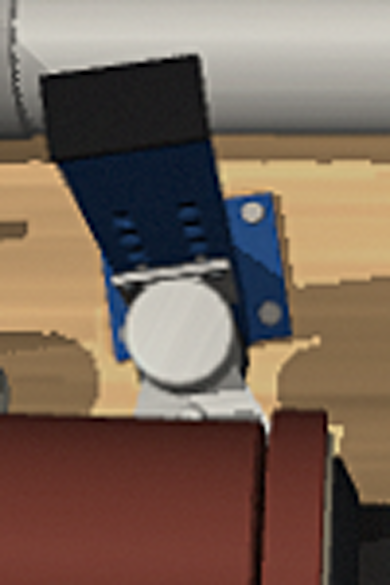

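```bash
python3 -m handwheel '[[0.06,[0,0,-0.01],[0,0,0]],[0.06,[0,0,-0.02],[0,0,0]],[0.06,[0,0,0],[0,0,0]],[0.06,[0,0,0],[0,0,0]],[0.06,[0,0,0],[0,0,0]],[0.06,[0,0,0],[0,0,0]]]'; python3 pk.py am 0;python3 - <<'E'
import cv2,numpy as np
a=cv2.imread('pics/als.png').astype(int);b=cv2.imread('pics/ams.png').astype(int)
print(abs(a-b)[200:,100:390].mean(), abs(a-b)[200:,100:390].max())
from station import ctrl
cv2.imwrite('pics/an.png',ctrl.get_image('side')[:,:,::-1])
E
```

```text
t: 25.5
tool_pos: [0.4967, 0.0535, 0.2845]
tool_rot: [-0.102, 1.568, 0.102]
contact_force: [-0.2, -0.2, -0.5]
opening: 0.0601
t 25.5 tcp [0.4967 0.0535 0.2845] xax [-0.  0. -1.] yax [-0.129  0.992  0.   ] zax [ 0.992  0.129 -0.   ] F [-0.2 -0.2 -0.5] M [ 0.04 -0.01  0.  ] op 0.0601 q [-0.04 -0.29  1.79  0.    1.64 -1.74]
0.7659496442255063 24
```

View pics/an.png

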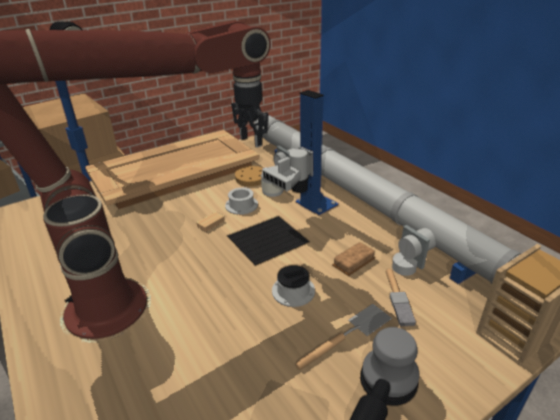

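Run:
```python
from station import ctrl
print(ctrl.finish_job())
```

```text
the job is handed in; nothing more can be done
None
```

The hood is parked on the upright, hanging by its four tabs with the lower pair in the 150 mm row. I handed the job in at about 26 s of the 58 s allowed.

- **Twist and pull:** I gripped the neck, turned the hood 24° while it was still fully down, and only then pulled it out. Neither the pictures nor the force reading showed any slip.
- **Regrasp:** I stood it about 2 mm from the mat's middle, let go, and took it again by the rib.
- **Hanging:** The tabs went into the slots without resistance until the plate met the face. I then lowered the hood about 11 mm until it stopped, and pressed down with about 13 N.

**Last checks:** After I let go and backed off, the wrist picture matched the parked pose and the side picture did not change between two looks. The tool force read about zero, and the bystanders look to be where they were.

**What disagreed:**
- The first estimate of the upright from the top and side cameras was about 3 mm sideways off the wrist camera's. I used the wrist camera's, and the tabs entered on it.
- The side camera showed a steady offset of about 1.7 pixels, the same on the hood and on the slots.
- Full seating rests on the force stop and the height, which agreed to about 1 mm. I had no close view of the hooks behind the face.

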